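Stand two spice jars in the caddy and clip the bar down

ROBOT

A 7-joint arm with a two-finger parallel gripper is mounted at the origin on a cart in front of the work surface, level with it; the furniture and walls round the work are solid. World frame = base frame: x ahead of the robot, y to its left, z up, the work surface at z = 0. Lengths are in m, angles in rad, forces in N, time in s.
With the tool pointing down it reaches from about 0.425 to 0.875 m from the base axis. Payload 4.7 kg.
Tool frame: the origin (TCP) lies on the centre line of the jaws, within the pads' length; the fingertips stand 8 mm ahead of it and the grasp point (between the pads) lies 11 mm behind it (arm.tip_extent is the distance from the TCP to the fingertips, in m); z points along the fingers, y is the line along which they close (so a half turn about z gives the same grasp; the last joint's range is limited). The gripper opens to 85 mm and grips with 20 to 120 N. Pads are 22 mm wide; open, the fingers measure 114 mm over their backs; the gripper's body (76 mm by 85 mm) begins 54 mm behind the grasp point. The pads swing forward as they close: fully open they stand 13 mm farther back than shut.
Start: joints at [-1.304, 0.321, -0.07, 1.45, 0.023, 1.371, -0.057], TCP at [0.163, 0.629, 0.239] pointing down, gripper open.
Joint ranges: [-2.86, 2.86], [-0.3, 2.09], [-1.38, 1.24], [0.06, 2.45], [-1.56, 4.7], [0.09, 2.05], [-2.69, 2.69]. Speed limits (rad/s): [2.57, 2.57, 3.14, 3.14, 3.14, 3.14, 3.14].

INTERFACE

Orientations are given as a unit quaternion [x, y, z, w].
In Python, from rig import arm gives the robot as it stands.
- The arm moves only by the tool drive_tool, never from a script. Its argument "targets" is a list of rows, each an object of numbers: "gripper": the gripper command: -1 is shut, 1 is fully open, values between are in proportion; "dx", "dy", "dz": the shift along the world's x, y, z in cm; "turn": the turn about the world's z in degrees. In form: [{"gripper": .., "dx": .., "dy": .., "dz": .., "turn": ..}, ...]. A call has 1 to 8 rows; each row is the pose to reach, as a shift and turn from the pose commanded when the call began; what a row does not reach only later rows make up. A row lasts 1/8 s, in which the tool goes at most 62.5 mm and 10.7 degrees, less where a joint would pass 70% of its speed; a pose out of reach is approached as far as the arm can. A call with a gripper value outside its range is refused whole. The fingers move at their own pace and stop on an object; "squeeze" is the grip in N (left out, the last holds). Time passes only in rows, so rows that repeat a pose let the fingers close. It gives the time, the measured TCP pose, the force, the opening and the grip force at its end, in the units of the state.
- arm.get_state(): the state, without advancing time (a new reading comes with each control period).
- arm.capture(name): name is "scene" or "top"; returns a dict with "img" (400x640x3 uint8, red, green, blue), "fx", "fy", "cx", "cy" (pixels), "distortion" ([k1, k2, p1, p2, k3] as OpenCV has them; the pictures are not rectified), "eye" and "orientation" of the camera in the world. Camera axes: x right, y up, looking along -z (the intrinsics and any distortion apply to the point x, -y, -z); pixel columns grow to the right and rows downward; lengths in m; the calibration is good to about 2 mm. A picture is of the moment at which its call begins. There is no depth.
- arm.hand_in(): hands the job in; it is judged then, once.
The state is a dict: "time_s": time; "qpos": joint angles; "joint_velocities": joint speeds; "joint_torque": joint torques, N m; "tool_pos": TCP position; "ee_rot": TCP orientation; "wrist_force": force on the tool from outside, world axes, zero at the start; "wrist_torque": the same for the moment, N m; "width": opening from 0.0 (shut) to 1.0 (fully open); "gripper_force": force on a finger pad.
Only numpy, scipy, OpenCV 4.12 (cv2) and the standard library are available. Lean on these libraries where they do the work, as an engineer would, in place of code of your own. Each camera call takes 0.05 s, during which the arm holds its last target. There are 200 camera calls.

TASK

Stand the two spice jars that lie on the worktop upright, lids up, in the two square wire rings of the caddy, one in each and right down on the board. Then press the caddy's sprung brass bar down over their lids until its catch holds it there. Do not push the pepper mill, the small white bowl or the kitchen timer out of place.

Things in the scene. Friction and masses are not known exactly. Their poses are not given: they have to be found in the camera images.
- jar_1: square spice jar, clear sides, black square lid, 46 x 46 x 97 mm, filled to near the top; at the start it lies on one of its flat sides on the worktop. Origin at the centre of its foot, z axis from foot to lid: lying, the origin is 23 mm above the worktop. 0.12 to 0.25 kg. The two lying jars are interchangeable.
- jar_2: square spice jar, clear sides, black square lid, 46 x 46 x 97 mm, filled to a slightly different level; at the start it lies on one of its flat sides on the worktop. Origin at the centre of its foot, z axis from foot to lid: lying, the origin is 23 mm above the worktop. 0.12 to 0.25 kg. The two lying jars are interchangeable.
- caddy: caddy fixed to the worktop, its open -x side roughly to the robot's left: a wooden board 12 mm thick (x -55 to 95, y -108 to 108 mm) with two square brass wire rings side by side along its y. Origin on the worktop midway between the rings; x points to the rear brass post, which carries a hinged bar; the post is 30 x 34 mm, centred at x 62 mm, 128 mm high.
- ring_a (a point): centre of the ring at the caddy's +y side (caddy x 0, y +48 mm), on the board's top, 12 mm above the worktop; axes as the caddy's. A seated jar's foot centre is here. The ring: one square of 6 mm round wire on four corner legs, clear opening 52 x 52 mm, sides along the caddy's x and y, top 47 mm above the worktop. A jar enters from above, in any of its four square turns.
- ring_b (a point): the same for the ring at the caddy's -y side (caddy x 0, y -48 mm).
- hold_bar (a joint): angle of the sprung hold-down bar, rad: 0 = raised (1.37 above level, leaning slightly to the caddy's -x), 1.37 = stop, level over the jars. It swings to the caddy's -x and down. A spring lifts it back to 0, unless it is pressed past about 1.15, where a detent takes over and holds it at about 1.31; that needs some 11 N down on the tab. Held, it clears seated jars' lids by 5 to 9 mm.
- bar_hinge (a point): the bar's hinge axis, parallel to the caddy's y: caddy x 62 mm, y 0, 117 mm above the worktop. The bar: an arm 14 mm wide, a crossbar 14 x 136 mm at 62 mm from the axis, a thumb tab at the end; all 6 mm thick, centred on a plane through the axis.
- bar_tab (a point): middle of the upper face of the bar's thumb tab, the place to press: a 34 x 34 mm plate, 6 mm thick, centred 105 mm from the hinge axis. The upper face looks to the rear (caddy +x) while the bar is raised and upward when it is down. Site axes turn with the bar and equal the caddy's at joint 0.
- mill: bystander: turned dark wood pepper mill, 50 mm across, 148 mm high, standing. Origin at the centre of its foot. Leave it where it is.
- pinch_bowl: bystander: small white porcelain bowl, 68 mm across, 28 mm high. Origin at the centre of its foot. Leave it where it is.
- timer: bystander: kitchen timer, white base and black dial, 64 mm across, 58 mm high. Origin at the centre of its foot. Leave it where it is.
There are look-alikes about, which are no part of the job. Leave any purple look-alike of the jar_2 alone.

How it is judged:
By the outcome, as a careful person would: the job done as asked, in the order asked, and still so for the second after the job is handed in, with the robot touching nothing.
It also fails if it takes over 69 s, if anything falls off the work surface, if the arm or the gripper's body presses on something with over 40 N, if the wrist force passes 120 N, or if a joint passes its speed limit or range.

## Working session

There is one attempt and no reset: what is moved stays moved. The work goes in short steps, Python scripts to look and compute and a tool call to move; the robot and the scene stay as the last step left them, time stands still between calls to the robot, and variables do not carry over. Pictures are saved under pics/ and viewed, at most 10 in all, crops included, and the job is handed in when it is done.

Besides the shell and the picture viewer there is one more tool, called after "Call:" as name(argument=value, ...), one argument or row to a line, values as JSON. drive_tool: Moves the arm, as the interface text tells. Its arguments: {"type":"object","properties":{"targets":{"type":"array"},"squeeze":{"type":"number"}},"required":["targets"]}

```bash
mkdir -p pics; ls; python3 - <<'E'
from rig import arm
import cv2
for n in("scene","top"):
    c=arm.capture(n); cv2.imwrite(f"pics/{n}0.png",c["img"][:,:,::-1])
    print({k:v for k,v in c.items() if k!="img"})
print(arm.get_state(), arm.tip_extent)
E
```

```text
pics
{'fx': 495.87502406776235, 'fy': 495.87502406776235, 'cx': 315.81570328191754, 'cy': 199.8441923809853, 'distortion': array([-0.14953017,  0.        ,  0.        ,  0.        ,  0.        ]), 'eye': array([-0.39000484, -0.48389367,  1.19228327]), 'orientation': array([ 0.34649946, -0.19155341, -0.45700439,  0.79648754])}
{'fx': 489.6387177874047, 'fy': 489.6387177874047, 'cx': 324.7394915213518, 'cy': 206.22039891229306, 'distortion': array([-0.11328055,  0.        ,  0.        ,  0.        ,  0.        ]), 'eye': array([0.42712199, 0.09761925, 1.62069559]), 'orientation': array([-0.02282532,  0.03244466,  0.70746678, -0.70563242])}
{'time_s': 0.1, 'qpos': array([-1.30390282,  0.32178723, -0.07007916,  1.45152447,  0.02261027,
        1.37081837, -0.05687966]), 'joint_velocities': array([-0.0010776 , -0.0021389 ,  0.00167582, -0.00269552, -0.00120108,
       -0.00113618,  0.0010692 ]), 'joint_torque': array([-7.69440635e-05, -4.94880009e+01, -3.83944921e-01, -3.15207231e+01,
        1.29786227e-02,  7.42466276e-03,  1.92654937e-05]), 'tool_pos': array([0.16250822, 0.62888135, 0.23832224]), 'ee_rot': array([ 1.26038426e-01,  9.92024974e-01, -8.73364759e-04, -5.84815235e-05]), 'wrist_force': array([ 0.17712044,  0.26196999, -0.52263948]), 'wrist_torque': array([ 0.02473561, -0.02741925,  0.06471555]), 'gripper_force': 0.0, 'width': 0.9999486375405188} 0.008
```

View pics/scene0.png

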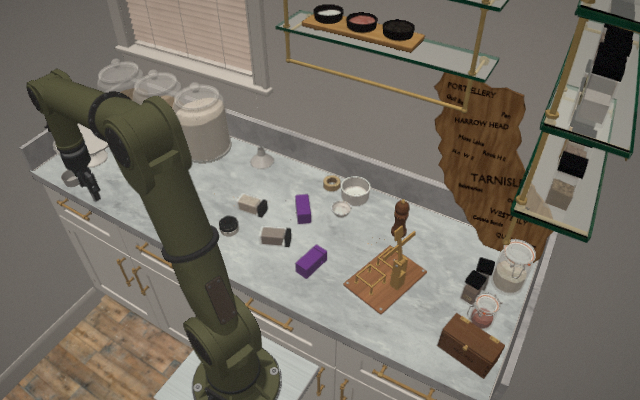

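View pics/top0.png

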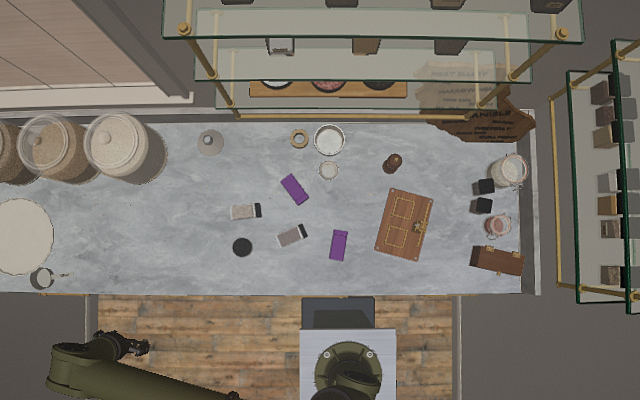

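```bash
cat > h.py <<'E'
import numpy as np, cv2
from scipy.spatial.transform import Rotation as R
from rig import arm
F=np.diag([1.,-1,-1])
def ray(c,px):
    K=np.array([[c["fx"],0,c["cx"]],[0,c["fy"],c["cy"]],[0,0,1]])
    p=cv2.undistortPoints(np.array([px],float).reshape(-1,1,2),K,c["distortion"]).reshape(-1,2)
    return (R.from_quat(c["orientation"]).as_matrix()@F@np.c_[p,np.ones(len(p))].T).T
def at_z(c,px,z):
    d=ray(c,px); return c["eye"]+d*((z-c["eye"][2])/d[:,2])[:,None]
def proj(c,P):
    K=np.array([[c["fx"],0,c["cx"]],[0,c["fy"],c["cy"]],[0,0,1]])
    M=F@R.from_quat(c["orientation"]).as_matrix().T
    return cv2.projectPoints(np.atleast_2d(P).astype(float),cv2.Rodrigues(M)[0],-M@c["eye"],K,c["distortion"])[0].reshape(-1,2)
def crop(c,x,y,w,h,s): return cv2.resize(c["img"][y:y+h,x:x+w,::-1],None,fx=s,fy=s,interpolation=cv2.INTER_CUBIC)
E
python3 - <<'E'
from h import *
t=arm.capture("top");s=arm.capture("scene")
a=np.hstack([crop(t,220,190,100,75,4),crop(t,365,180,100,75,4)])
b=np.hstack([crop(s,210,185,100,75,4),crop(s,335,225,100,75,4)])
cv2.imwrite("pics/c1.png",np.vstack([a,b]))
E
```

```text
(no output)
```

View pics/c1.png

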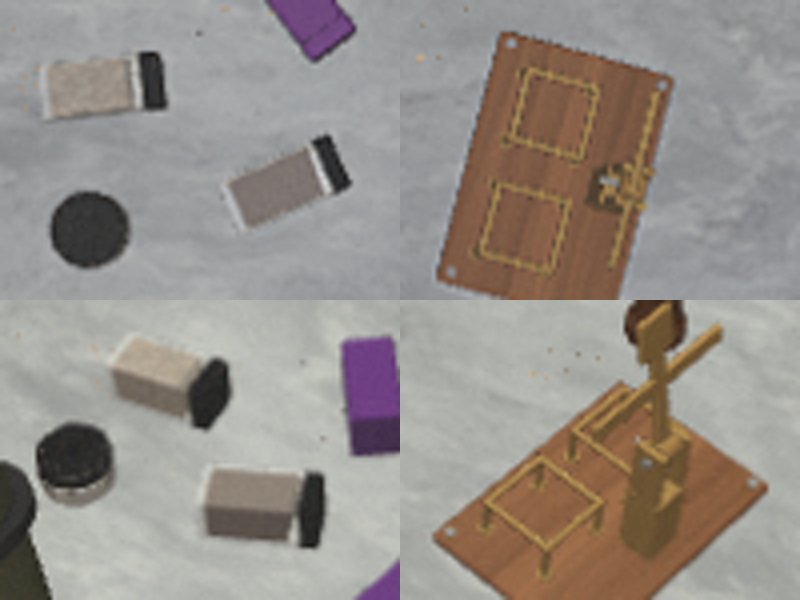

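```bash
cat > fit.py <<'E'
from h import *
from scipy.optimize import least_squares
t=arm.capture("top");s=arm.capture("scene")
def px(u,x0,y0): return (np.array(u,float)+.5)/4-.5+[x0,y0]
def place(p,L): 
    c,sn=np.cos(p[2]),np.sin(p[2]); L=np.array(L,float)
    return np.c_[p[0]+c*L[:,0]-sn*L[:,1],p[1]+sn*L[:,0]+c*L[:,1],L[:,2]]
def fit(obs,p0):
    r=least_squares(lambda p:np.concatenate([(proj(c,place(p,L))-q).ravel() for c,L,q in obs]),p0,loss='soft_l1')
    print(np.round(r.x,4),[np.round(proj(c,place(r.x,L))-q,1).tolist() for c,L,q in obs]); return r.x
# caddy
bt=[(-.055,.108,.012),(.095,.108,.012),(-.055,-.108,.012)]
rg=lambda y:[(-.029,y+.029,.044),(.029,y+.029,.044),(.029,y-.029,.044),(-.029,y-.029,.044)]
cad=fit([(t,bt+rg(.048)+rg(-.048),px([(101,31),(275,77),(36,276),(125,70),(197,88),(181,158),(110,140),(95,185),(170,201),(153,271),(82,253)],365,180)),
 (s,[(-.055,-.108,.012),(-.055,.108,.012),(.095,.108,.012)],px([(34,238),(220,82),(368,188)],335,225))],[.5,-.15,-1.6])
# jars: local x from foot to lid
J=[(0,.023,.046),(0,-.023,.046),(.097,-.023,.046),(.097,.023,.046)]
A=fit([(t,J[:2],px([(42,66),(47,119)],220,190)),(t,J[3:],px([(158,52)],220,190)),(s,[(0,.023,.046),(.097,-.023,0),(.097,-.023,.046)],px([(133,35),(193,128),(200,72)],210,185))],[.5,.3,-1.5])
B=fit([(t,J[:2],px([(223,185),(242,230)],220,190)),(t,J[3:],px([(324,134)],220,190)),(s,[(0,-.023,0),(.097,-.023,0),(.097,-.023,.046),(.0,-.023,.046)],px([(206,232),(302,247),(305,180),(207,177)],210,185))],[.5,.2,-1.2])
np.save("poses.npy",[cad,A,B])
for n,p in(("A",A),("B",B)):
    print(n,"grasp pt at 72mm from foot",place(p,[(.072,0,0)]),"yaw",np.degrees(p[2]))
print("rings",place(cad,[(0,.048,0),(0,-.048,0)]),np.degrees(cad[2]),"tab/tab down",place(cad,[(.062-.021,0,0),(-.043,0,0)]))
r=R.from_quat(arm.get_state()["ee_rot"]).as_matrix();print("tool x,y",r[:,0],r[:,1], "yaw of tool y",np.degrees(np.arctan2(r[1,1],r[0,1])))
# overlays
im=t["img"].copy(); 
E
python3 fit.py
```

```text
[ 0.4979 -0.1666 -1.8355] [[[0.3, -0.3], [0.1, -0.1], [0.2, 1.5], [1.1, -0.0], [0.2, 0.1], [-0.1, -0.2], [0.4, -0.3], [1.3, -0.2], [-0.2, 0.4], [-0.4, 0.3], [0.0, 0.1]], [[-1.3, -0.7], [-0.8, -0.5], [0.1, -0.9]]]
[ 0.5306  0.3817 -1.4734] [[[-0.7, -0.6], [-0.7, 0.3]], [[0.1, -0.1]], [[-0.7, -0.8], [3.3, 2.3], [0.3, 6.6]]]
[ 0.4409  0.2316 -1.1409] [[[-2.0, -2.0], [-0.8, -0.3]], [[0.2, -1.9]], [[-1.8, 1.8], [4.0, 0.2], [2.6, 7.3], [-3.4, 5.8]]]
A grasp pt at 72mm from foot [[0.53762421 0.31005873 0.        ]] yaw -84.41950746612994
B grasp pt at 72mm from foot [[0.47092239 0.16612339 0.        ]] yaw -65.36594231329178
rings [[ 0.54425877 -0.17918996  0.        ]
 [ 0.45160152 -0.15407754  0.        ]] -105.16429471227606 tab/tab down [[ 0.48720505 -0.20620612  0.        ]
 [ 0.50917842 -0.12513102  0.        ]]
tool x,y [-9.68226890e-01  2.50073365e-01 -4.90100663e-05] [ 2.50073344e-01  9.68226684e-01 -6.40925391e-04] yaw of tool y 75.51814460672858
```

```bash
python3 - <<'E'
import re
f=open("fit.py").read()
f=f.replace("(s,[(0,.023,.046),(.097,-.023,0),(.097,-.023,.046)],px([(133,35),(193,128),(200,72)],210,185))","(s,[(0,.023,.046),(.097,-.023,0),(.097,.023,.046)],px([(133,35),(208,128),(230,66)],210,185))")
f=f.replace("(s,[(0,-.023,0),(.097,-.023,0),(.097,-.023,.046),(.0,-.023,.046)],px([(206,232),(302,247),(305,180),(207,177)],210,185))","(s,[(0,-.023,0),(.097,-.023,0),(0,.023,.046)],px([(205,232),(320,247),(209,166)],210,185))")
f+='''
def ov(c,x,y,obs,S=4):
    m=crop(c,x,y,100,75,S)
    for p,L,E in obs:
        q=((proj(c,place(p,L))-[x,y]+.5)*S-.5)
        for i,j in E: cv2.line(m,tuple(int(v) for v in q[i]),tuple(int(v) for v in q[j]),(0,0,255),1)
    return m
def box(x0,x1,y0,y1,z0,z1):
    return [(x,y,z) for z in(z0,z1) for x,y in((x0,y0),(x1,y0),(x1,y1),(x0,y1))],[(0,1),(1,2),(2,3),(3,0),(4,5),(5,6),(6,7),(7,4),(0,4),(1,5),(2,6),(3,7)]
jb=box(0,.097,-.023,.023,0,.046)
jo=[(A,*jb),(B,*jb)]; co=[(cad,*box(-.055,.095,-.108,.108,0,.012)),(cad,*box(.047,.077,-.017,.017,.012,.128)),(cad,*box(-.029,.029,.019,.077,.012,.044)),(cad,*box(-.029,.029,-.077,-.019,.012,.044))]
cv2.imwrite("pics/ov.png",np.vstack([np.hstack([ov(t,220,190,jo),ov(t,365,180,co)]),np.hstack([ov(s,210,185,jo),ov(s,335,225,co)])]))
'''
open("fit.py","w").write(f)
E
python3 fit.py
```

```text
[ 0.4979 -0.1666 -1.8355] [[[0.3, -0.3], [0.1, -0.1], [0.2, 1.5], [1.1, -0.0], [0.2, 0.1], [-0.1, -0.2], [0.4, -0.3], [1.3, -0.2], [-0.2, 0.4], [-0.4, 0.3], [0.0, 0.1]], [[-1.3, -0.7], [-0.8, -0.5], [0.1, -0.9]]]
[ 0.53    0.3799 -1.4632] [[[-0.2, -0.4], [-0.1, 0.4]], [[0.6, -0.2]], [[-0.5, -0.6], [0.1, 2.4], [-0.0, -0.5]]]
[ 0.4384  0.2278 -1.1215] [[[-0.9, -1.2], [0.5, 0.5]], [[1.0, -1.6]], [[-0.9, 2.7], [0.3, 0.8], [-0.9, -1.0]]]
A grasp pt at 72mm from foot [[0.53771469 0.30830751 0.        ]] yaw -83.83263332250026
B grasp pt at 72mm from foot [[0.4696339  0.16293245 0.        ]] yaw -64.25596239396003
rings [[ 0.54425877 -0.17918996  0.        ]
 [ 0.45160152 -0.15407754  0.        ]] -105.16429471227606 tab/tab down [[ 0.48720505 -0.20620612  0.        ]
 [ 0.50917842 -0.12513102  0.        ]]
tool x,y [-9.68214243e-01  2.50122323e-01 -4.85286043e-05] [ 2.50122328e-01  9.68214217e-01 -2.24678867e-04] yaw of tool y 75.51524858674028
```

View pics/ov.png

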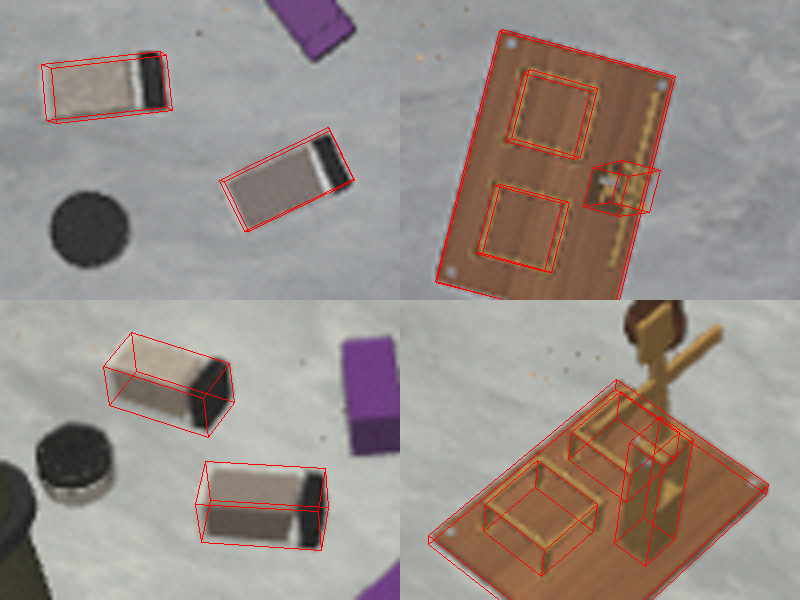

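Call:
drive_tool(
  targets=[
    {"gripper": 1,"dx": 37.5,"dy": -32,"dz": -12,"turn": -69.3},
    {"gripper": 1,"dx": 37.5,"dy": -32,"dz": -12,"turn": -69.3},
    {"gripper": 1,"dx": 37.5,"dy": -32,"dz": -12,"turn": -69.3},
    {"gripper": 1,"dx": 37.5,"dy": -32,"dz": -12,"turn": -69.3},
    {"gripper": 1,"dx": 37.5,"dy": -32,"dz": -12,"turn": -69.3},
    {"gripper": 1,"dx": 37.5,"dy": -32,"dz": -12,"turn": -69.3},
    {"gripper": 1,"dx": 37.5,"dy": -32,"dz": -12,"turn": -69.3},
    {"gripper": 1,"dx": 37.5,"dy": -32,"dz": -12,"turn": -69.3},
  ],
)

```text
time_s: 1.4
tool_pos: [0.5335, 0.313, 0.121]
ee_rot: [0.668, 0.744, 0.0, 0.0]
wrist_force: [1.6, 0.8, -0.2]
width: 1.001
gripper_force: 0.0
```

Call:
drive_tool(
  targets=[
    {"gripper": 1,"dx": 0,"dy": 0,"dz": 0,"turn": 0},
    {"gripper": 1,"dx": 0,"dy": 0,"dz": 0,"turn": 0},
    {"gripper": 1,"dx": 0,"dy": 0,"dz": 0,"turn": 0},
  ],
)

```text
time_s: 1.78
tool_pos: [0.531, 0.316, 0.1214]
ee_rot: [0.667, 0.745, 0.0, -0.0]
wrist_force: [0.6, 0.4, -0.0]
width: 1.002
gripper_force: 0.0
```

Call:
drive_tool(
  squeeze=20,
  targets=[
    {"gripper": 1,"dx": 0.7,"dy": -0.8,"dz": -5,"turn": 0},
    {"gripper": 1,"dx": 0.7,"dy": -0.8,"dz": -8,"turn": 0},
    {"gripper": 1,"dx": 0.7,"dy": -0.8,"dz": -10.7,"turn": 0},
    {"gripper": 1,"dx": 0.7,"dy": -0.8,"dz": -10.7,"turn": 0},
    {"gripper": -0.3,"dx": 0.7,"dy": -0.8,"dz": -10.7,"turn": 0},
    {"gripper": -0.3,"dx": 0.7,"dy": -0.8,"dz": -10.7,"turn": 0},
    {"gripper": -0.3,"dx": 0.7,"dy": -0.8,"dz": -10.7,"turn": 0},
    {"gripper": -0.3,"dx": 0.7,"dy": -0.8,"dz": -10.7,"turn": 0},
  ],
)

```text
time_s: 2.78
tool_pos: [0.54, 0.3069, 0.0158]
ee_rot: [0.668, 0.744, 0.001, 0.0]
wrist_force: [-0.9, 0.2, 6.0]
width: 0.54
gripper_force: 22.2
```

Call:
drive_tool(
  targets=[
    {"gripper": -0.3,"dx": 0,"dy": 0,"dz": 3,"turn": 0},
    {"gripper": -0.3,"dx": 0,"dy": 0,"dz": 6,"turn": 0},
    {"gripper": -0.3,"dx": 0,"dy": 0,"dz": 9,"turn": 0},
    {"gripper": -0.3,"dx": 0,"dy": 0,"dz": 12,"turn": 0},
    {"gripper": -0.3,"dx": 0,"dy": 0,"dz": 12,"turn": 0},
    {"gripper": -0.3,"dx": 0,"dy": 0,"dz": 12,"turn": 0},
  ],
)

```text
time_s: 3.52
tool_pos: [0.5384, 0.3056, 0.1329]
ee_rot: [0.668, 0.744, -0.001, -0.0]
wrist_force: [-0.2, -0.8, -1.9]
width: 0.538
gripper_force: 21.5
```

```bash
python3 - <<'E'
from h import *
t=arm.capture("top");s=arm.capture("scene")
cv2.imwrite("pics/c2.png",np.hstack([crop(t,200,150,100,100,4),crop(s,210,130,100,100,4)]))
print(arm.get_state()["wrist_force"],arm.get_state()["wrist_torque"],arm.get_state()["tool_pos"])
E
```

```text
[-0.05700988  0.24390979 -1.51354564] [-0.00103305 -0.00971235 -0.04916525] [0.53813007 0.30543977 0.13225312]
```

View pics/c2.png

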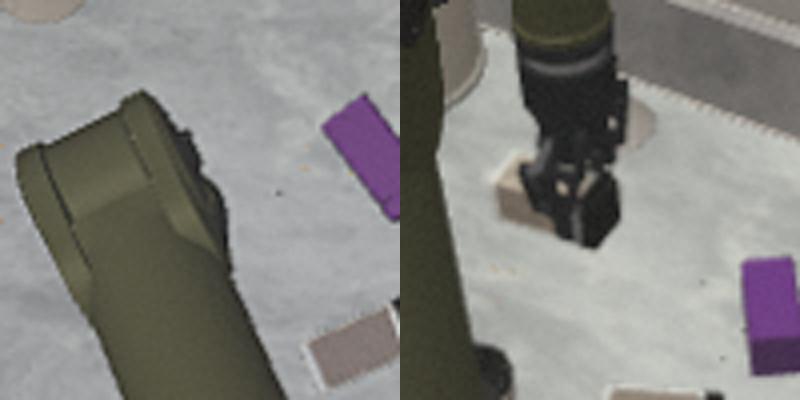

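Call:
drive_tool(
  targets=[
    {"gripper": -0.3,"dx": 0,"dy": 0,"dz": -6,"turn": 0},
    {"gripper": -0.3,"dx": 0,"dy": 0,"dz": -10,"turn": 0},
    {"gripper": -0.3,"dx": 0,"dy": 0,"dz": -11.6,"turn": 0},
    {"gripper": -0.3,"dx": 0,"dy": 0,"dz": -11.6,"turn": 0},
    {"gripper": 0.4,"dx": 0,"dy": 0,"dz": -11.6,"turn": 0},
    {"gripper": 0.4,"dx": 0,"dy": 0,"dz": -11.6,"turn": 0},
    {"gripper": 0.4,"dx": 0.1,"dy": -1.2,"dz": -11.8,"turn": 0},
    {"gripper": 0.4,"dx": 0.1,"dy": -1.2,"dz": -11.8,"turn": 0},
  ],
)

```text
time_s: 4.62
tool_pos: [0.5406, 0.2919, 0.0162]
ee_rot: [0.669, 0.744, -0.0, 0.0]
wrist_force: [-0.3, -0.1, -0.4]
width: 0.7
gripper_force: 0.0
```

Call:
drive_tool(
  targets=[
    {"gripper": 0.06,"dx": 0,"dy": 0,"dz": 0,"turn": 0},
    {"gripper": 0.06,"dx": 0,"dy": 0,"dz": 0,"turn": 0},
    {"gripper": 0.06,"dx": 0,"dy": 0,"dz": 0,"turn": 0},
  ],
)

```text
time_s: 5.0
tool_pos: [0.5403, 0.2939, 0.0163]
ee_rot: [0.668, 0.744, 0.0, 0.0]
wrist_force: [1.0, -2.1, 2.1]
width: 0.536
gripper_force: 21.5
```

Call:
drive_tool(
  targets=[
    {"gripper": 0.07,"dx": 0,"dy": 0,"dz": 0,"turn": 0},
    {"gripper": 0.07,"dx": 0,"dy": 0,"dz": 0,"turn": 0},
  ],
)

```text
time_s: 5.25
tool_pos: [0.5403, 0.2938, 0.0163]
ee_rot: [0.668, 0.744, 0.0, 0.0]
wrist_force: [-0.3, -2.9, 3.1]
width: 0.542
gripper_force: 21.5
```

Call:
drive_tool(
  targets=[
    {"gripper": 0.08,"dx": 0,"dy": 0,"dz": 0,"turn": 0},
    {"gripper": 0.08,"dx": 0,"dy": 0,"dz": 0,"turn": 0},
  ],
)

```text
time_s: 5.5
tool_pos: [0.5403, 0.2939, 0.0162]
ee_rot: [0.668, 0.744, 0.0, 0.0]
wrist_force: [-0.2, -2.7, 3.8]
width: 0.537
gripper_force: 7.6
```

Call:
drive_tool(
  targets=[
    {"gripper": 0.09,"dx": 0,"dy": 0,"dz": 0,"turn": 0},
    {"gripper": 0.09,"dx": 0,"dy": 0,"dz": 0,"turn": 0},
  ],
)

```text
time_s: 5.75
tool_pos: [0.54, 0.2945, 0.0158]
ee_rot: [0.668, 0.745, 0.0, -0.0]
wrist_force: [0.2, 0.2, -0.6]
width: 0.544
gripper_force: 0.2
```

Call:
drive_tool(
  targets=[
    {"gripper": 0.083,"dx": 0,"dy": 0,"dz": 0,"turn": 0},
    {"gripper": 0.083,"dx": 0,"dy": 0.3,"dz": 0.8,"turn": 0},
    {"gripper": 0.083,"dx": -0.1,"dy": 0.7,"dz": 1.7,"turn": 0},
    {"gripper": 0.083,"dx": -0.1,"dy": 1.2,"dz": 2.5,"turn": 0},
    {"gripper": 0.083,"dx": -0.2,"dy": 1.75,"dz": 3.3,"turn": 0},
    {"gripper": 0.083,"dx": -0.3,"dy": 2.4,"dz": 4.0,"turn": 0},
    {"gripper": 0.083,"dx": -0.3,"dy": 3.1,"dz": 4.6,"turn": 0},
    {"gripper": 0.083,"dx": -0.3,"dy": 3.1,"dz": 4.6,"turn": 0},
  ],
)

```text
time_s: 6.75
tool_pos: [0.5373, 0.3263, 0.0627]
ee_rot: [0.667, 0.745, 0.001, 0.0]
wrist_force: [-0.0, 0.6, -0.7]
width: 0.542
gripper_force: 0.0
```

```bash
python3 - <<'E'
from h import *
s=arm.capture("scene")
cv2.imwrite("pics/c3.png",crop(s,210,140,80,80,5))
E
```

```text
(no output)
```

View pics/c3.png

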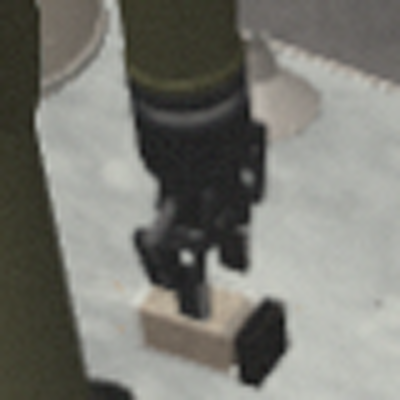

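Call:
drive_tool(
  targets=[
    {"gripper": 0.4,"dx": 0.3,"dy": -3.1,"dz": 0,"turn": 0},
    {"gripper": 0.4,"dx": 0.3,"dy": -3.1,"dz": 0,"turn": 0},
    {"gripper": 0.4,"dx": 0.3,"dy": -3.2,"dz": -2.6,"turn": 0},
    {"gripper": 0.4,"dx": 0.3,"dy": -3.2,"dz": -4.7,"turn": 0},
    {"gripper": 0.4,"dx": 0.3,"dy": -3.2,"dz": -4.7,"turn": 0},
    {"gripper": 0.07,"dx": 0.3,"dy": -3.2,"dz": -4.7,"turn": 0},
    {"gripper": 0.07,"dx": 0.3,"dy": -3.2,"dz": -4.7,"turn": 0},
  ],
)

```text
time_s: 7.68
tool_pos: [0.5405, 0.2933, 0.0157]
ee_rot: [0.668, 0.744, 0.0, 0.0]
wrist_force: [0.2, 0.3, -2.1]
width: 0.543
gripper_force: 16.9
```

Call:
drive_tool(
  targets=[
    {"gripper": 0.077,"dx": 0,"dy": 0,"dz": 0,"turn": 0},
    {"gripper": 0.077,"dx": 0,"dy": 0,"dz": 0,"turn": 0},
  ],
)

```text
time_s: 7.92
tool_pos: [0.5402, 0.293, 0.0153]
ee_rot: [0.668, 0.744, 0.0, 0.0]
wrist_force: [-0.3, 0.3, -2.0]
width: 0.539
gripper_force: 14.1
```

Call:
drive_tool(
  targets=[
    {"gripper": 0.077,"dx": 0,"dy": 0.3,"dz": 0.8,"turn": 0},
    {"gripper": 0.077,"dx": 0,"dy": 0.4,"dz": 1.2,"turn": 0},
    {"gripper": 0.077,"dx": 0,"dy": 0.4,"dz": 1.2,"turn": 0},
  ],
)

```text
time_s: 8.3
tool_pos: [0.5406, 0.2975, 0.0279]
ee_rot: [0.668, 0.745, 0.001, 0.0]
wrist_force: [0.9, -0.4, -0.9]
width: 0.538
gripper_force: 14.1
```

Call:
drive_tool(
  targets=[
    {"gripper": 0.08,"dx": 0,"dy": 0,"dz": 0,"turn": 0},
    {"gripper": 0.08,"dx": 0,"dy": 0.3,"dz": 0.5,"turn": 0},
    {"gripper": 0.08,"dx": -0.1,"dy": 0.8,"dz": 1.3,"turn": 0},
    {"gripper": 0.08,"dx": -0.1,"dy": 1.3,"dz": 2.1,"turn": 0},
    {"gripper": 0.08,"dx": -0.2,"dy": 2.0,"dz": 2.8,"turn": 0},
    {"gripper": 0.08,"dx": -0.3,"dy": 2.7,"dz": 3.4,"turn": 0},
    {"gripper": 0.08,"dx": -0.3,"dy": 2.7,"dz": 3.4,"turn": 0},
  ],
)

```text
time_s: 9.18
tool_pos: [0.5371, 0.3254, 0.0618]
ee_rot: [0.667, 0.745, 0.001, -0.0]
wrist_force: [0.2, 0.1, -1.7]
width: 0.54
gripper_force: 5.5
```

```bash
python3 - <<'E'
from h import *
s=arm.capture("scene")
cv2.imwrite("pics/c4.png",crop(s,210,140,80,80,5))
print(arm.get_state()["wrist_force"],arm.get_state()["gripper_force"])
E
```

```text
[ 0.45925605 -0.67993186 -2.2495929 ] 5.535892182961106
```

View pics/c4.png

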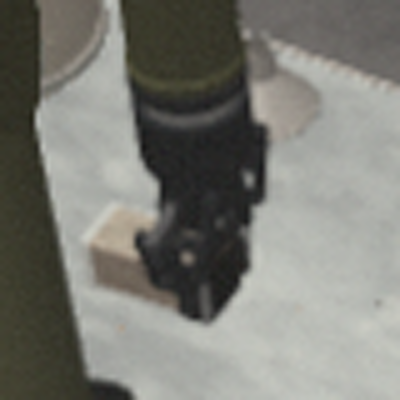

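Call:
drive_tool(
  targets=[
    {"gripper": 0.0815,"dx": 0,"dy": 0,"dz": 0,"turn": 0},
    {"gripper": 0.0815,"dx": 0,"dy": 0,"dz": 0,"turn": 0},
  ],
)

```text
time_s: 9.48
tool_pos: [0.5371, 0.3236, 0.0608]
ee_rot: [0.668, 0.744, -0.0, 0.0]
wrist_force: [-0.9, 0.1, -0.9]
width: 0.544
gripper_force: 0.9
```

```bash
cat > chk.py <<'E'
from h import *
import sys
s=arm.capture("scene"); cv2.imwrite("pics/tmp_%s.png"%sys.argv[1],crop(s,210,140,80,80,5))
m=s["img"][180:215,222:250].astype(int); st=arm.get_state()
# beige jar pixels: red clearly above blue
b=(m[...,0]-m[...,2]>22); ys,xs=np.nonzero(b)
print("beige n",b.sum(),"cent",xs.mean()+222 if len(xs) else 0,ys.mean()+180 if len(ys) else 0,"F",st["wrist_force"].round(2),"T",st["wrist_torque"].round(3),st["gripper_force"])
E
python3 chk.py 1; python3 - <<'E'
import cv2,numpy as np
for f in("c4","tmp_1"):
    m=cv2.imread(f"pics/{f}.png")[202::5,2::5].astype(int)
    b=(m[...,2]-m[...,0]>22);print(f,b.sum(),np.argwhere(b).mean(0))
E
```

```text
beige n 71 cent 238.25352112676057 198.26760563380282 F [-0.43 -1.13 -1.24] T [0.02  0.043 0.013] 0.9289671527221799
c4 84 [ 7.9047619 23.8452381]
tmp_1 71 [18.26760563 28.25352113]
```

View pics/tmp_1.png

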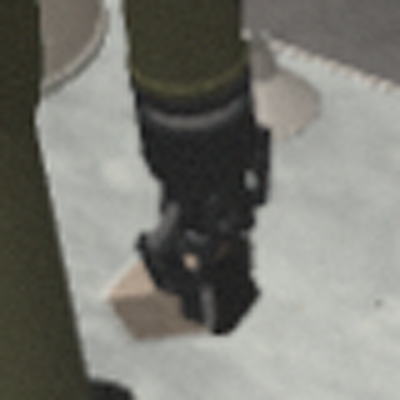

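Call:
drive_tool(
  targets=[
    {"gripper": 0.081,"dx": 0,"dy": 0,"dz": 0,"turn": 0},
    {"gripper": 0.081,"dx": -0.1,"dy": 0.7,"dz": 0.5,"turn": 0},
    {"gripper": 0.081,"dx": -0.2,"dy": 1.6,"dz": 1.0,"turn": 0},
    {"gripper": 0.081,"dx": -0.2,"dy": 2.4,"dz": 1.3,"turn": 0},
    {"gripper": 0.081,"dx": -0.3,"dy": 3.3,"dz": 1.6,"turn": 0},
    {"gripper": 0.081,"dx": -0.4,"dy": 4.2,"dz": 1.7,"turn": 0},
    {"gripper": 0.081,"dx": -0.4,"dy": 4.2,"dz": 1.7,"turn": 0},
  ],
)

```text
time_s: 10.4
tool_pos: [0.533, 0.3679, 0.0784]
ee_rot: [0.667, 0.745, 0.001, -0.0]
wrist_force: [-0.4, -0.5, 1.1]
width: 0.539
gripper_force: 1.8
```

```bash
python3 chk.py 2
```

```text
beige n 22 cent 234.6818181818182 198.6818181818182 F [-0.32 -0.06  1.9 ] T [0.016 0.039 0.033] 1.7515627853572369
```

View pics/tmp_2.png

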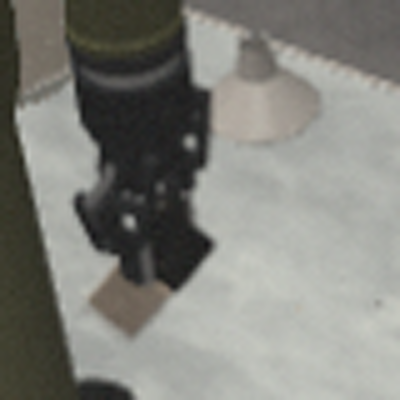

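```bash
cat > side.py <<'E'
from h import *
def side(pts,x0,y0,S,sgn=-1):
    c=arm.capture("scene"); st=arm.get_state()
    y=R.from_quat(st["ee_rot"]).as_matrix()[:,1]; y=y*np.sign(y[0]); x=np.array([-y[1],y[0],0])  # x ~ +world y
    n0=st["tool_pos"]+sgn*.023*y
    d=ray(c,(np.array(pts,float)+.5)/S-.5+[x0,y0]); P=c["eye"]+d*(((n0-c["eye"])@y)/(d@y))[:,None]
    for p,q in zip(pts,P): print(p,"along",round(1e3*(q-n0)@x,1),"z",round(1e3*q[2],1))
    print("grasp z",1e3*(st["tool_pos"][2]+.011))
E
python3 -c "
from side import *
side([(88,300),(133,338),(172,290),(213,240)],210,140,5)"
```

```text
(88, 300) along 49.0 z 38.8
(133, 338) along 16.4 z 15.4
(172, 290) along -22.4 z 75.0
(213, 240) along -60.4 z 133.2
grasp z 88.88533856628429
```

Call:
drive_tool(
  targets=[
    {"gripper": 0.081,"dx": 0,"dy": 0.6,"dz": 0,"turn": 0},
    {"gripper": 0.081,"dx": -0.1,"dy": 1.2,"dz": 0,"turn": 0},
    {"gripper": 0.081,"dx": -0.2,"dy": 1.8,"dz": 0,"turn": 0},
    {"gripper": 0.081,"dx": -0.3,"dy": 2.4,"dz": 0,"turn": 0},
    {"gripper": 0.081,"dx": -0.4,"dy": 3.0,"dz": 0,"turn": 0},
    {"gripper": 0.081,"dx": -0.4,"dy": 3.5,"dz": 0,"turn": 0},
    {"gripper": 0.081,"dx": -0.4,"dy": 3.5,"dz": 0,"turn": 0},
  ],
)

```text
time_s: 11.38
tool_pos: [0.5286, 0.4016, 0.0775]
ee_rot: [0.667, 0.745, -0.0, -0.0]
wrist_force: [-0.5, 1.1, -0.9]
width: 0.544
gripper_force: 1.6
```

```bash
python3 - <<'E'
from h import *
s=arm.capture("scene"); st=arm.get_state(); print(st["wrist_force"],st["tool_pos"],st["gripper_force"],st["width"])
g=proj(s,st["tool_pos"])[0]; print("tcp px",g)
x0,y0=int(g[0])-26,int(g[1])-20
m=s["img"][y0:y0+52:1,x0:x0+52].astype(int); 
print(x0,y0)
for r,row in enumerate(m): print(y0+r,''.join('#' if p.sum()<180 else ('b' if p[0]-p[2]>16 else ('+' if p.sum()<400 else '.')) for p in row))
E
```

```text
[ 0.53805077 -0.88380431 -2.24767356] [0.52871537 0.40112236 0.07759368] 1.6262004151940346 0.5378583372076342
tcp px [232.64304517 188.23659035]
206 168
168 #####.........+#####################+...............
169 #####+........+#####################+...............
170 #####+........+#+###################+...............
171 #####+........+#++################++................
172 ######........++++################+.................
173 ######+........+++################+.................
174 ######+.......+++#########++######+.................
175 ######+......+++##########++#####+..................
176 #######...++++++####++####++####++..................
177 #######+.+##+++#####++#####+####++..................
178 #######+.+##++###################+..................
179 #######+..##++###################+..................
180 ########..+#########+############++.................
181 ########+..########+++############++................
182 ########+..+########+.+#############++..............
183 ########+...########++################+.............
184 #########...+#################
[... 1317 characters left out ...]
................
208 +b#############+....................................
209 #b#############+....................................
210 +#bb#b#########+....................................
211 b++############+....................................
212 bb+############++...................................
213 bb##b##########++...................................
214 b#b+############+...................................
215 bb++#++#########+....+++............................
216 bbb#++##########++.+++++++++........................
217 bbb+#############++########+++......................
218 bbb+###+#####################++.....................
219 bb#b#++#######################+.....................
```

```bash
python3 -c "
from side import *
side([(225.8,202),(235.5,207),(241,201),(242.5,190)],0,0,1)"
```

```text
(225.8, 202) along 21.7 z 25.1
(235.5, 207) along -16.1 z 15.9
(241, 201) along -43.2 z 54.6
(242.5, 190) along -56.1 z 109.0
grasp z 88.67561379757562
```

Call:
drive_tool(
  targets=[
    {"gripper": 0.081,"dx": 0,"dy": 0,"dz": -0.5,"turn": 0},
    {"gripper": 0.081,"dx": 0,"dy": 0,"dz": -1.0,"turn": 0},
    {"gripper": 0.081,"dx": 0,"dy": 0,"dz": -1.5,"turn": 0},
    {"gripper": 0.081,"dx": 0,"dy": 0,"dz": -1.8,"turn": 0},
    {"gripper": 0.081,"dx": 0,"dy": 0,"dz": -1.8,"turn": 0},
  ],
)

```text
time_s: 12.1
tool_pos: [0.5289, 0.4019, 0.0609]
ee_rot: [0.668, 0.744, 0.001, -0.001]
wrist_force: [-1.2, 1.0, 3.4]
width: 0.541
gripper_force: 3.4
```

```bash
cat > asc.py <<'E'
from h import *
import sys
def asc(name="scene",P=None,w=44,up=8,dn=36):
    s=arm.capture(name); st=arm.get_state()
    g=proj(s,st["tool_pos"] if P is None else P)[0]; x0,y0=int(g[0])-w//2,int(g[1])-up
    m=s["img"][y0:y0+up+dn,x0:x0+w].astype(int)
    print("x0",x0,"F",st["wrist_force"].round(1),"tcp",st["tool_pos"].round(4),"grip",round(st["gripper_force"],1))
    for r,row in enumerate(m): print(y0+r,''.join('#' if p.sum()<180 else ('b' if p[0]-p[2]>16 else ('+' if p.sum()<400 else '.')) for p in row))
if __name__=="__main__": asc()
E
python3 asc.py
```

```text
x0 211 F [-1.9  1.2  4. ] tcp [0.529  0.4018 0.0609] grip 3.6
183 ####..##########################+...........
184 ####..+#########################+...........
185 ####+..#########################+...........
186 ####+..+#######################+............
187 #####...######################++............
188 #####...+#####################+.............
189 #####+...####################++.............
190 #####+...+##################+++.............
191 #####+....++#######++######+b++.............
192 ######........+####+++b+##bbb++.............
193 ######+........####+++bbbbbb+++.............
194 ######+........####+++bbbbb++++.............
195 ######+........+###+++bbbb+++++.............
196 ######+........+####++bbbb+++b+.............
197 #######+.......bb+##++bbbb+++b+.............
198 #######+.......bbbb+++bbbb+++++.............
199 #######+.......bbbbbbbbbbb+++++.............
200 #######++......bbbbbbbbbbb+bb+..............
201 ########+......bbbbbbbbbbb+b++..............
202 ########+......bbbbbbbbbb+bb+...............
203 ########+.......+bbbbbbbb+++................
204 #####
[... 417 characters left out ...]
..............
213 ###########+................................
214 #+#########+................................
215 ###########+....+++.........................
216 +##########++.+++#+++++.....................
217 ++#+########++########+++...................
218 #b######################++..................
219 #########################+..................
220 ++########################+.................
221 b#+#######################+.................
222 b+########################+.................
223 bb########################+.................
224 b+++#+####################++................
225 bbb########################+................
226 +b+#######################++................
```

```bash
python3 - <<'E'
from side import *
side([(225.8,203),(234,206.5),(241,201),(242,192)],0,0,1)
c=arm.capture("scene");st=arm.get_state();y=R.from_quat(st["ee_rot"]).as_matrix()[:,1];y*=np.sign(y[0]);x=np.array([-y[1],y[0],0])
b=st["tool_pos"]*[1,1,0]
for z in(0,.012):print([proj(c,b+.023*(i*x+j*y)+[0,0,z])[0].round(1) for i,j in((1,-1),(-1,-1),(-1,1))])
E
```

```text
(225.8, 203) along 21.9 z 19.7
(234, 206.5) along -10.7 z 15.6
(241, 201) along -43.9 z 54.3
(242, 192) along -53.6 z 98.8
grasp z 71.8625111008094
[array([226.3, 207. ]), array([237.6, 210.8]), array([244.4, 202.3])]
[array([225.8, 204.5]), array([237.2, 208.3]), array([244. , 199.8])]
```

Call:
drive_tool(
  targets=[
    {"gripper": 0.14,"dx": 0,"dy": 0,"dz": 0,"turn": 0},
    {"gripper": 0.2,"dx": 0,"dy": 0,"dz": 0,"turn": 0},
    {"gripper": 0.2,"dx": 0,"dy": 0,"dz": 0,"turn": 0},
    {"gripper": 0.2,"dx": 0,"dy": 0,"dz": 0,"turn": 0},
  ],
)

```text
time_s: 12.75
tool_pos: [0.5292, 0.4007, 0.0598]
ee_rot: [0.668, 0.744, -0.0, 0.0]
wrist_force: [0.3, 0.7, -0.1]
width: 0.602
gripper_force: 0.0
```

```bash
python3 asc.py | head -28
```

```text
x0 211 F [-0.4  0.1 -0.9] tcp [0.5292 0.4008 0.0599] grip 0.0
184 ####..+#######################+.............
185 ####+..#######################+.............
186 ####+..+##################+++#+.............
187 #####...##################bb+#+.............
188 #####...+################bbb++..............
189 #####+..+###############+bb++...............
190 #####+...##############bbb+b+...............
191 #####+...+#########+++bbbbbb+...............
192 ######.....++######++bbbbbbb+...............
193 ######+......++####++bbbb++b+...............
194 ######+......bb####+++bbb++b+...............
195 ######+......bb####+++b+bbb++...............
196 #######+.....+b####+++b+bbbbb+..............
197 #######+.....+b+####+++b+bbbb+..............
198 #######+......bb++++++bbbbbbb+..............
199 #######+......bbbbbb+bbb+bbbb+..............
200 ########+.....bbbbbbbbbb+bbbb+..............
201 ########+.....bbbbbbbbbbbbbb++..............
202 ########+.....+bbbbbbbbbbbb++...............
203 ########+.....+bbbbbbbbbbbb+................
204 #########+.....++bbbbbbb+++.................
205 #########+........++bbbbb+..................
206 #########+...........++b++..................
207 #########+..................................
208 ##########+.................................
209 ##########+.................................
210 +#########+.................................
```

```bash
python3 - <<'E'
from side import *
c=arm.capture("scene");m=c["img"].astype(int)
print(' '*4,*range(220,248))
for r in(196,199,202,204,206,208):
    print(r,'S',*(m[r,220:248].sum(1)//3)); print(r,'d',*(m[r,220:248,0]-m[r,220:248,2]))
st=arm.get_state();y=R.from_quat(st["ee_rot"]).as_matrix()[:,1];y*=np.sign(y[0]);x=np.array([-y[1],y[0],0])
b=st["tool_pos"]*[1,1,0]
for z in(0,.02,.04,.06,.08):print(z,[proj(c,b+.023*(i*x+j*y)+[0,0,z])[0].round(1) for i,j in((1,-1),(-1,-1),(-1,1))])
E
```

```text
220 221 222 223 224 225 226 227 228 229 230 231 232 233 234 235 236 237 238 239 240 241 242 243 244 245 246 247
196 S 173 169 165 145 101 92 55 37 43 39 60 89 81 81 88 88 88 91 90 106 143 172 179 181 179 178 178 175
196 d 4 3 4 9 23 19 9 2 0 -2 3 5 8 17 17 16 17 18 21 17 10 6 5 3 4 3 1 4
199 S 173 169 168 162 131 101 101 101 102 92 86 95 99 96 88 83 82 79 81 86 124 168 182 181 179 183 184 182
199 d 4 2 3 6 12 25 20 23 21 19 15 15 21 22 17 19 20 24 24 23 13 6 5 4 5 3 4 4
202 S 169 170 174 172 153 118 100 101 103 102 99 98 101 99 95 83 76 80 102 133 153 165 175 176 175 179 178 177
202 d 3 3 5 4 7 17 21 24 22 20 22 20 22 23 19 16 18 21 15 8 5 4 3 3 4 4 4 2
204 S 122 163 161 165 161 144 128 106 102 100 100 98 99 101 89 85 94 121 149 164 173 175 174 175 175 179 184 184
204 d 5 3 2 3 4 12 14 17 22 19 25 22 24 23 19 18 15 12 7 4 5 3 3 4 3 3 3 5
206 S 88 158 157 158 160 159 158 162 157 151 142 139 124 111 106 114 138 154 161 168 169 169 172 175 179 182 182 183
206 d 5 3 1 1 3 3 4 6 6 8 6 10 12 14 17 10 5 4 2 2 2 2 4 4 4 4 4 5
208 S 59 116 158 156 157 160 158 159 160 159 159 163 163 155 152 150 154 161 162 163 162 163 169 166 169 170 171 177
208 d 7 5 2 3 3 1 1 2 1 3 2 3 5 7 6 6 4 2 3 1 1 2 1 0 2 4 3 2
0 [array([226.5, 207.1]), array([237.8, 210.8]), array([244.6, 202.4])]
0.02 [array([225.7, 202.9]), array([237.1, 206.6]), array([243.9, 198.2])]
0.04 [array([225. , 198.7]), array([236.4, 202.4]), array([243.3, 194. ])]
0.06 [array([224.1, 194.4]), array([235.7, 198.1]), array([242.7, 189.7])]
0.08 [array([223.3, 190. ]), array([235. , 193.7]), array([242. , 185.3])]
```

Call:
drive_tool(
  squeeze=40,
  targets=[
    {"gripper": 0.2,"dx": 0,"dy": 0.6,"dz": 0.8,"turn": 0},
    {"gripper": 0.2,"dx": 0,"dy": 0.6,"dz": 0.8,"turn": 0},
    {"gripper": -0.3,"dx": 0,"dy": 0.6,"dz": 0.8,"turn": 0},
    {"gripper": -0.3,"dx": 0,"dy": 0.6,"dz": 0.8,"turn": 0},
    {"gripper": -0.3,"dx": 0,"dy": 0.6,"dz": 3,"turn": 0},
    {"gripper": -0.3,"dx": 0,"dy": 0.6,"dz": 7,"turn": 0},
    {"gripper": -0.3,"dx": 0,"dy": 0.6,"dz": 10,"turn": 0},
  ],
)

```text
time_s: 13.72
tool_pos: [0.5292, 0.4062, 0.1605]
ee_rot: [0.668, 0.744, -0.0, 0.0]
wrist_force: [0.7, -0.1, -2.1]
width: 0.538
gripper_force: 41.5
```

```bash
python3 asc.py; python3 - <<'E'
from h import *
st=arm.get_state();print(st["time_s"],st["width"],st["qpos"].round(2))
c=arm.capture("scene");y=R.from_quat(st["ee_rot"]).as_matrix()[:,1];y*=np.sign(y[0]);x=np.array([-y[1],y[0],0])
b=st["tool_pos"]-[0,0,.067]
for z in(0,.02,.04,.06,.08):print(z,[proj(c,b+.023*(i*x+j*y)+[0,0,z])[0].round(1) for i,j in((1,-1),(-1,-1),(-1,1))])
E
```

```text
x0 206 F [1.6 0.3 1.5] tcp [0.5311 0.4076 0.1652] grip 41.6
159 ####+########################++.............
160 ####++########################+.............
161 ####+++#######################+.............
162 ####+++#######################+.............
163 ####...+######################+.............
164 ####...+######################+.............
165 ####....+####################++.............
166 ####+...+##################+bb+.............
167 ####+....++#########+######bbb..............
168 #####.....+++######++#####+bbb..............
169 #####........+#####++####bbbbb+.............
170 #####+........+####+++++bbbbbb+.............
171 #####+........b####+++bbbbbbbb+.............
172 ######........b#####++bbbbbbbb+.............
173 ######........+#####++bbbbbbbb+.............
174 ######+.......+++###+++bbbbbbb+.............
175 ######+........b++++++bbbbbbbbb+............
176 #######........bbbbb++bbbbbbbbb+............
177 #######+.......bbbbbbbbbbbbbbbb+............
178 #######+.......bbbbbbbbbbbbbbbb+............
179 #######+.......bbbbbbbbbbbbbbbbb............
180 #######
[... 857 characters left out ...]
.b...........
198 ############+...............................
199 ############+...............................
200 +###########+...............................
201 #+###########+..............................
202 #############+..............................
13.775 0.5319980059579675 [-0.93  0.41  0.3   1.51 -0.13  1.24 -0.5 ]
0 [array([221.4, 185. ]), array([233.1, 188.7]), array([240.1, 180.3])]
0.02 [array([220.5, 180.5]), array([232.3, 184.2]), array([239.5, 175.8])]
0.04 [array([219.7, 175.9]), array([231.5, 179.6]), array([238.8, 171.2])]
0.06 [array([218.8, 171.3]), array([230.8, 174.9]), array([238.1, 166.5])]
0.08 [array([217.9, 166.6]), array([230. , 170.2]), array([237.4, 161.8])]
```

Call:
drive_tool(
  targets=[
    {"gripper": -0.3,"dx": 0,"dy": -2,"dz": 1,"turn": -2},
    {"gripper": -0.3,"dx": 0.2,"dy": -6,"dz": 2,"turn": -5},
    {"gripper": -0.3,"dx": 0.4,"dy": -10,"dz": 3,"turn": -8},
    {"gripper": -0.3,"dx": 0.6,"dy": -15,"dz": 3,"turn": -11},
    {"gripper": -0.3,"dx": 0.8,"dy": -20,"dz": 3,"turn": -14},
    {"gripper": -0.3,"dx": 1,"dy": -25,"dz": 3,"turn": -17},
    {"gripper": -0.3,"dx": 1.2,"dy": -30,"dz": 3,"turn": -20},
    {"gripper": -0.3,"dx": 1.3,"dy": -35,"dz": 3,"turn": -21.5},
  ],
)

```text
time_s: 14.82
tool_pos: [0.5404, 0.0536, 0.1885]
ee_rot: [0.796, 0.605, -0.001, -0.0]
wrist_force: [0.8, 0.6, -1.6]
width: 0.531
gripper_force: 41.5
```

Call:
drive_tool(
  targets=[
    {"gripper": -0.3,"dx": 0,"dy": -5,"dz": 0,"turn": 0},
    {"gripper": -0.3,"dx": 0,"dy": -9,"dz": 0,"turn": 0},
    {"gripper": -0.3,"dx": 0,"dy": -13,"dz": 0,"turn": 0},
    {"gripper": -0.3,"dx": 0,"dy": -17,"dz": 0,"turn": 0},
    {"gripper": -0.3,"dx": 0,"dy": -20,"dz": 0,"turn": 0},
    {"gripper": -0.3,"dx": 0,"dy": -22,"dz": 0,"turn": 0},
    {"gripper": -0.3,"dx": 0,"dy": -22,"dz": 0,"turn": 0},
    {"gripper": -0.3,"dx": 0,"dy": -22,"dz": 0,"turn": 0},
  ],
)

```text
time_s: 15.82
tool_pos: [0.5413, -0.1622, 0.1892]
ee_rot: [0.795, 0.607, -0.0, -0.001]
wrist_force: [0.0, 0.6, -1.8]
width: 0.536
gripper_force: 41.6
```

```bash
cat > st.py <<'E'
from h import *
st=arm.get_state(); y=R.from_quat(st["ee_rot"]).as_matrix()[:,1];y*=np.sign(y[0])
print("t",st["time_s"],"pos",st["tool_pos"].round(4),"yaw y",np.degrees(np.arctan2(y[1],y[0])).round(2),"F",st["wrist_force"].round(1),"T",st["wrist_torque"].round(2))
cad=np.load("poses.npy")[0];cx=np.array([np.cos(cad[2]),np.sin(cad[2])]);cy=np.array([-cx[1],cx[0]])
d=st["tool_pos"][:2]-cad[:2]; print("in caddy mm x,y",1e3*d@cx,1e3*d@cy)
for n,v in(("a",.048),("b",-.048)): print("to ring",n,"cm",(100*(cad[:2]+v*cy-st["tool_pos"][:2])).round(2))
print("caddy x dir",cx.round(3),"y",cy.round(3))
E
python3 st.py; python3 asc.py
```

```text
t 15.825 pos [ 0.5413 -0.1622  0.1892] yaw y -15.3 F [ 0.   0.6 -1.8] T [-0.04  0.05 -0.02]
in caddy mm x,y -15.642453353939775 40.677119923860054
to ring a cm [ 0.3 -1.7]
to ring b cm [-8.97  0.81]
caddy x dir [-0.262 -0.965] y [ 0.965 -0.262]
x0 367 F [-0.7  0.8 -0.9] tcp [ 0.5417 -0.1617  0.1894] grip 41.6
214 ........+###############################bb..
215 ........+###############################bb..
216 ........+##########################bbb#bb...
217 ........+#########################bbbb#bb...
218 ........+##########################bbb#b....
219 .........+#############################+....
220 ..........+#####################+#####b.....
221 ...........++#################+bb#####+.....
222 ............++#######+#######+bbb#####b.....
223 .............b######++######bbbbb####b+.....
224 ............bb#####+++#####bbbbbb####b+.....
225 ............b+#####+++###+bbbbbbb#bb##+.....
226 ............b+#####+++bbbbbbbbbbbbbb##+.....
227 ............bb#####+++bbbbbbbbbbbbbb##+.....
228 ............bbb+###+++bbbbbbbbbbbbbb##b.....
229 ............bbbb+##+++bbbbbbbbbbbbbbb##b....
230 .
[... 666 characters left out ...]
bbbbbbbbb.....
244 ....b.........................bbbbbbbb......
245 ......................bb.....bbbbbbb........
246 .....................bbbb...bbbbbbb.........
247 ....................bbbbbbbbbbbbbbb.........
248 ...................bbbbbbbbbbbbbbbb.........
249 .................bbbbbbbbbbbbbbbbbb.........
250 ................bbbbbbbbbbbbbbbbbbbb........
251 ...............bbbbbbbbbbbbbbbbbbbbb........
252 .............bbbbbbbbbbbbbbbbbbbbbbb........
253 ............bbbbbbbbbbbbbbbbbbbbbbbb........
254 ...........bbbbbbbbbbbbbbbbbbbbbbbbbb.......
255 ..........bbbbbbbbbbbbbbbbbbbbbbbbbbbb......
256 .........bbbbbbbbbbbbbbbbbbbbbbbbbbbbbb.....
257 .......bbbbbbbbbbbbbbbbbbbbbbbbbbbbbbbbbb...
```

Call:
drive_tool(
  targets=[
    {"gripper": -0.3,"dx": 1.2,"dy": 5,"dz": -4,"turn": 0},
    {"gripper": -0.3,"dx": 2.5,"dy": 9,"dz": -8,"turn": 0},
    {"gripper": -0.3,"dx": 2.5,"dy": 9,"dz": -11,"turn": 0},
    {"gripper": -0.3,"dx": 2.5,"dy": 9,"dz": -11.9,"turn": 0},
    {"gripper": -0.3,"dx": 2.5,"dy": 9,"dz": -12.2,"turn": 0},
    {"gripper": 0.15,"dx": 2.5,"dy": 9,"dz": -12.2,"turn": 0},
    {"gripper": 0.3,"dx": 2.5,"dy": 9,"dz": -12.2,"turn": 0},
    {"gripper": 0.3,"dx": 2.5,"dy": 9,"dz": -12.2,"turn": 0},
  ],
)

```text
time_s: 16.88
tool_pos: [0.5677, -0.0734, 0.0688]
ee_rot: [0.795, 0.607, 0.001, 0.001]
wrist_force: [0.6, 0.1, -0.5]
width: 0.65
gripper_force: 0.0
```

```bash
python3 st.py; python3 asc.py; python3 - <<'E'
from h import *
st=arm.get_state()
c=arm.capture("scene");y=R.from_quat(st["ee_rot"]).as_matrix()[:,1];y*=np.sign(y[0]);x=np.array([-y[1],y[0],0])
b=st["tool_pos"]*[1,1,0]
for z in(0,.02,.04,.06,.08):print(z,[proj(c,b+.023*(i*x+j*y)+[0,0,z])[0].round(1) for i,j in((1,-1),(-1,-1),(-1,1))])
E
```

```text
t 16.875 pos [ 0.5677 -0.0734  0.0688] yaw y -15.31 F [ 0.6  0.1 -0.5] T [ 0.02 -0.05  0.02]
in caddy mm x,y -108.27680933118893 42.92244755933089
to ring a cm [ -2.34 -10.58]
to ring b cm [-11.61  -8.07]
caddy x dir [-0.262 -0.965] y [ 0.965 -0.262]
x0 341 F [-0.3 -0.6 -0.4] tcp [ 0.5676 -0.0733  0.0686] grip 0.0
226 .......+#########################+..........
227 .......+#########################+..........
228 .......+#########################+..........
229 .......+########################+...........
230 .......+########################+...........
231 .......++######################+............
232 ........+#####################..............
233 .........++########+########+b..............
234 ..........++#######+#######+bb..............
235 ............+#####++######bbbb..............
236 ............+####+++####+bbbbb..............
237 ............+####+++b+#+bbbbbb.b............
238 ............+####+++bbbbbbbbbb........b.....
239 ............++###+++bbbbbbbbbb.............b
240 ............+b+##+++bbbbbbbbbb..............
241 ............bbbb+++bbbbbbbbbb+..............

[... 1041 characters left out ...]
..................bbbbbbbbbbbbbbbbbb
264 .........................bbbbbbbbbbbbbbbbbbb
265 ........................bbbbbbbbbbbbbbbbbbbb
266 ......................bbbbbbbbbbbbbbbbbbbbbb
267 .....................bbbbbbbbbbbbbbbbbbbbbbb
268 ....................bbbbbbbbbbbbbbbbbbbbbbbb
269 ...................bbbbbbbbbbbbbbbbbbbbbbbbb
0 [array([352.1, 249.1]), array([362.9, 257. ]), array([372.6, 249.1])]
0.02 [array([352.4, 244.9]), array([363.2, 252.8]), array([373., 245.])]
0.04 [array([352.6, 240.7]), array([363.6, 248.6]), array([373.5, 240.7])]
0.06 [array([352.9, 236.3]), array([364. , 244.3]), array([373.9, 236.4])]
0.08 [array([353.2, 231.9]), array([364.4, 239.9]), array([374.4, 232. ])]
```

Call:
drive_tool(
  targets=[
    {"gripper": 1,"dx": 0,"dy": 0,"dz": 0,"turn": 0},
    {"gripper": 1,"dx": 0,"dy": 0,"dz": 0,"turn": 0},
    {"gripper": 1,"dx": 0,"dy": 0,"dz": 0,"turn": 10},
    {"gripper": 1,"dx": 0,"dy": 0,"dz": 0,"turn": 20},
    {"gripper": 1,"dx": 0,"dy": 0,"dz": 0,"turn": 30},
    {"gripper": 1,"dx": 0,"dy": 0,"dz": 0,"turn": 40},
    {"gripper": 1,"dx": 0,"dy": 0,"dz": 0,"turn": 50},
    {"gripper": 1,"dx": 0,"dy": 0,"dz": 0,"turn": 60},
  ],
)

```text
time_s: 17.98
tool_pos: [0.5671, -0.073, 0.068]
ee_rot: [0.382, 0.924, -0.0, 0.0]
wrist_force: [0.6, -0.9, 0.3]
width: 1.002
gripper_force: 0.0
```

Call:
drive_tool(
  squeeze=20,
  targets=[
    {"gripper": 1,"dx": 0,"dy": 0,"dz": 0,"turn": 10},
    {"gripper": 1,"dx": 0,"dy": 0,"dz": 0,"turn": 20},
    {"gripper": 1,"dx": 0,"dy": 0,"dz": 0,"turn": 30},
    {"gripper": 1,"dx": 0,"dy": 0,"dz": 0,"turn": 30},
    {"gripper": 0.4,"dx": 0,"dy": 0,"dz": 0,"turn": 30},
    {"gripper": 0.2,"dx": 0,"dy": 0,"dz": 0,"turn": 30},
    {"gripper": 0,"dx": 0,"dy": 0,"dz": 0,"turn": 30},
    {"gripper": 0,"dx": 0,"dy": 0,"dz": 0,"turn": 30},
  ],
)

```text
time_s: 18.98
tool_pos: [0.5673, -0.0727, 0.0682]
ee_rot: [0.133, 0.991, 0.0, 0.0]
wrist_force: [-0.0, 2.0, 1.7]
width: 0.545
gripper_force: 23.1
```

```bash
python3 st.py; python3 asc.py|head -30
```

```text
t 18.975 pos [ 0.5673 -0.0727  0.0682] yaw y 74.71 F [-0.   2.   1.7] T [ 0.14 -0.09  0.05]
in caddy mm x,y -108.79207286117382 42.423101350842046
to ring a cm [ -2.31 -10.65]
to ring b cm [-11.57  -8.14]
caddy x dir [-0.262 -0.965] y [ 0.965 -0.262]
x0 341 F [-0.5  0.9  1.4] tcp [ 0.5673 -0.0727  0.0682] grip 23.1
226 .............++############################.
227 .............+############################+.
228 .............+############################..
229 .............+###########################+..
230 .............+###########################...
231 .............+##########################+...
232 ..............+########################+....
233 ..............bb+##########+##########+.....
234 ..............bbb+#########++#######+.......
235 ..............bbbbb########++######+........
236 ..............bbbbb+#######++#####+.........
237 .............bbbbbbbb+###++++####+..........
238 .............bbbbbbbbbb++b+++####+....b.....
239 .............bbbbbbbbbbbbb+++###+..........b
240 .............bbbbbbbbbbbbb+++##.............
241 .............bbbbbbbbbbb+bb++++.............
242 .............bbbbbbbbbbbbbbbbb.....b........
243 .............bbbbbbbbbbbbbbbbb..............
244 .............bbbbbbbbbbbbbb+bb..............
245 ............bbbbbbbbbbbbbbbbbb..............
246 ............bbbbbbbbbbbbbbbbb...............
247 .............bbbbbbbbbbbbbbbb...............
248 ..............bbbbbbbbbbbbbb................
249 ...............+bbbbbbbbbb+................b
250 ................+bbbbbbbb+................bb
251 ..................bbbbbbb................bbb
252 ...................+bbb................bbbbb
253 ....................++................bbbbbb
254 .....................................bbbbbbb
```

Call:
drive_tool(
  targets=[
    {"gripper": 1,"dx": 0,"dy": 0,"dz": 0,"turn": 0},
    {"gripper": 1,"dx": 0,"dy": 0,"dz": 0,"turn": 0},
    {"gripper": 1,"dx": 0,"dy": 0,"dz": 0,"turn": -10},
    {"gripper": 1,"dx": 0,"dy": 0,"dz": 0,"turn": -20},
    {"gripper": 1,"dx": 0,"dy": 0,"dz": 0,"turn": -30},
    {"gripper": 1,"dx": 0,"dy": 0,"dz": 0,"turn": -40},
    {"gripper": 1,"dx": 0,"dy": 0,"dz": 0,"turn": -50},
    {"gripper": 1,"dx": 0,"dy": 0,"dz": 0,"turn": -60},
  ],
)

```text
time_s: 20.02
tool_pos: [0.567, -0.0732, 0.068]
ee_rot: [0.613, 0.79, -0.0, 0.0]
wrist_force: [0.2, 0.5, -0.0]
width: 1.003
gripper_force: 0.0
```

Call:
drive_tool(
  squeeze=40,
  targets=[
    {"gripper": 1,"dx": 0,"dy": 0,"dz": 0,"turn": -10},
    {"gripper": 1,"dx": 0,"dy": 0,"dz": 0,"turn": -20},
    {"gripper": 1,"dx": 0.3,"dy": 1,"dz": 0,"turn": -30},
    {"gripper": 1,"dx": 0.3,"dy": 1,"dz": 0.3,"turn": -30},
    {"gripper": -0.3,"dx": 0.3,"dy": 1,"dz": 0.3,"turn": -30},
    {"gripper": -0.3,"dx": 0.3,"dy": 1,"dz": 0.3,"turn": -30},
    {"gripper": -0.3,"dx": 0.3,"dy": 1,"dz": 0.3,"turn": -30},
    {"gripper": -0.3,"dx": 0.3,"dy": 1,"dz": 0.3,"turn": -30},
  ],
)

```text
time_s: 21.02
tool_pos: [0.5699, -0.0634, 0.0713]
ee_rot: [0.795, 0.607, -0.0, -0.0]
wrist_force: [-1.2, -0.2, 3.9]
width: 0.534
gripper_force: 42.2
```

```bash
python3 st.py
```

```text
t 21.025 pos [ 0.5699 -0.0634  0.0713] yaw y -15.28 F [-1.2 -0.2  3.9] T [-0.06  0.39 -0.  ]
in caddy mm x,y -118.4706105676384 42.48491637101081
to ring a cm [ -2.57 -11.58]
to ring b cm [-11.83  -9.07]
caddy x dir [-0.262 -0.965] y [ 0.965 -0.262]
```

Call:
drive_tool(
  targets=[
    {"gripper": -0.3,"dx": 0,"dy": 0,"dz": 4,"turn": 0},
    {"gripper": -0.3,"dx": 0,"dy": 0,"dz": 8,"turn": 0},
    {"gripper": -0.3,"dx": -0.8,"dy": -3.6,"dz": 8,"turn": 0},
    {"gripper": -0.3,"dx": -1.6,"dy": -7.2,"dz": 8,"turn": 0},
    {"gripper": -0.3,"dx": -2.3,"dy": -10.6,"dz": 8,"turn": 0},
    {"gripper": -0.3,"dx": -2.3,"dy": -10.6,"dz": 6.5,"turn": 0},
    {"gripper": -0.3,"dx": -2.3,"dy": -10.6,"dz": 5.5,"turn": 0},
    {"gripper": -0.3,"dx": -2.3,"dy": -10.6,"dz": 5.5,"turn": 0},
  ],
)

```text
time_s: 22.02
tool_pos: [0.5466, -0.1671, 0.1245]
ee_rot: [0.794, 0.608, -0.001, -0.001]
wrist_force: [0.2, -1.1, -0.8]
width: 0.534
gripper_force: 42.1
```

```bash
python3 st.py; python3 asc.py
```

```text
t 22.025 pos [ 0.5466 -0.1671  0.1245] yaw y -15.15 F [ 0.2 -1.1 -0.8] T [ 0.01 -0.   -0.02]
in caddy mm x,y -12.238639906203229 47.09251289692004
to ring a cm [-0.23 -1.2 ]
to ring b cm [-9.5   1.31]
caddy x dir [-0.262 -0.965] y [ 0.965 -0.262]
x0 368 F [ 1.   0.5 -1.5] tcp [ 0.5471 -0.1675  0.1253] grip 42.1
229 .......+#########+##########bbbbbbb###b.....
230 .......+###################bbbbbbbbb##b.....
231 ........+#################bbbbbbbbbb##b.....
232 ........+#################bbbbbbbbbb#b+....b
233 ........+#################bbbbbbbbbbbb+...bb
234 ........+#################bbbbbbbbbb#b...bbb
235 .........+################bbbbbbbbb##+..bbbb
236 ..........+################bbbbbbb##+..bbbbb
237 ....b.......+##############bbbbbbb++..bbbbbb
238 ...........b.+#####++######bbbbbbb..bbbbbbbb
239 .............+#####++######bbbbbbb.bbbbbbbb.
240 .............+#####++######bbbbbbbbbbbbbb...
241 .............+#####+++#######bbbbbbbbbbb....
242 ........b....+####+++bb#####bbbbbbbbbbb.....
243 b.............+###+++bbb+##bbbbbbbbbbb......
244 ...b..........bb##+++bbbbbbbbbbbbbbbb.......
245
[... 668 characters left out ...]
bbbbbbbbbbbb..
259 ....bbbbbbbbbbbbbbbbbbbbbbbbbbbbbbbbbbbbbbb.
260 ...bbbbbbbbbbbbbbbbbbbbbbbbbbbbbbbbbbbbbbbbb
261 ..bbbbbbbbbbbbbbbbbbbbbbbbbbbbbbbbbbbbbbbbbb
262 bbbbbbbbbbbbbbbbbbbbbbbbbbbbbbbbbbbbbbbbbbbb
263 bbbbbbbbbbbbbbbbbbbbbbbbbbbbbbbbbbbbbbbbbbbb
264 bbbbbbbbbbbbbbbbbbbbbbbbbbbbbbbbbbbbbbbbbbbb
265 bbbbbbbbbbbbbbbbbbbbbbbbbbbb+bbbbbbbbbbbbbbb
266 bbbbbbbbbbbbbbbbbbbbbbbbbbbb++bbbbbbbbbbbbbb
267 bbbbbbbbbbbbbbbbbbbbbbbbbbbbbbbbbbbbbbbbbbbb
268 bbbbbbbbbbbbbbbbbbbbbbbbbbbbbbbbbbbbbbbbbbbb
269 bbbbbbbbbbbbbbbbbbbbbbbbbbbbbbbbbbbbbbbbbbbb
270 bbbbbbbbbbbbbbbbbbbbbbbbbbbbbbbbbbbbbbbbbbbb
271 bbbbbbbbbbbbbbbbbbbbbbbbbbbbbbbbbbbbbbbbbbbb
272 bbbbbbbbbbbbbbbbbbbbbbbbbbbbbbbbbbbbbbbbbbbb
```

Call:
drive_tool(
  targets=[
    {"gripper": -0.3,"dx": 0,"dy": 0,"dz": 0,"turn": 0},
    {"gripper": -0.3,"dx": 0,"dy": 0,"dz": -0.7,"turn": 0},
    {"gripper": -0.3,"dx": 0,"dy": 0,"dz": -1.4,"turn": 0},
    {"gripper": -0.3,"dx": 0,"dy": 0,"dz": -2,"turn": 0},
    {"gripper": -0.3,"dx": 0,"dy": 0,"dz": -2,"turn": 0},
  ],
)

```text
time_s: 22.7
tool_pos: [0.5466, -0.1748, 0.1133]
ee_rot: [0.796, 0.605, -0.001, 0.001]
wrist_force: [-17.4, -4.5, 43.9]
width: 0.539
gripper_force: 52.7
```

```bash
python3 st.py
```

```text
t 22.7 pos [ 0.5466 -0.1748  0.1133] yaw y -15.47 F [-17.4  -4.5  43.9] T [-0.32  4.47  0.23]
in caddy mm x,y -4.85226844682301 49.082062755267366
to ring a cm [-0.23 -0.44]
to ring b cm [-9.5   2.07]
caddy x dir [-0.262 -0.965] y [ 0.965 -0.262]
```

Call:
drive_tool(
  targets=[
    {"gripper": -0.3,"dx": 0,"dy": 0,"dz": 1.0,"turn": 0},
    {"gripper": -0.3,"dx": 0,"dy": 0,"dz": 2.0,"turn": 0},
    {"gripper": -0.3,"dx": 0,"dy": 0,"dz": 2.5,"turn": 0},
    {"gripper": -0.3,"dx": 0,"dy": 0,"dz": 2.5,"turn": 0},
  ],
)

```text
time_s: 23.2
tool_pos: [0.5473, -0.1686, 0.1309]
ee_rot: [0.795, 0.607, -0.0, 0.0]
wrist_force: [-0.5, -0.1, -1.1]
width: 0.532
gripper_force: 46.5
```

```bash
python3 st.py;python3 - <<'E'
from h import *
c=arm.capture("scene");t=arm.capture("top")
cv2.imwrite("pics/last.png",np.hstack([crop(c,350,195,66,80,6),crop(t,368,170,66,80,6)]))
E
```

```text
t 23.2 pos [ 0.5473 -0.1686  0.1309] yaw y -15.24 F [-0.5 -0.1 -1.1] T [-0.01 -0.02  0.04]
in caddy mm x,y -10.989012873159727 48.15821632017872
to ring a cm [-0.3  -1.06]
to ring b cm [-9.57  1.45]
caddy x dir [-0.262 -0.965] y [ 0.965 -0.262]
```

View pics/last.png

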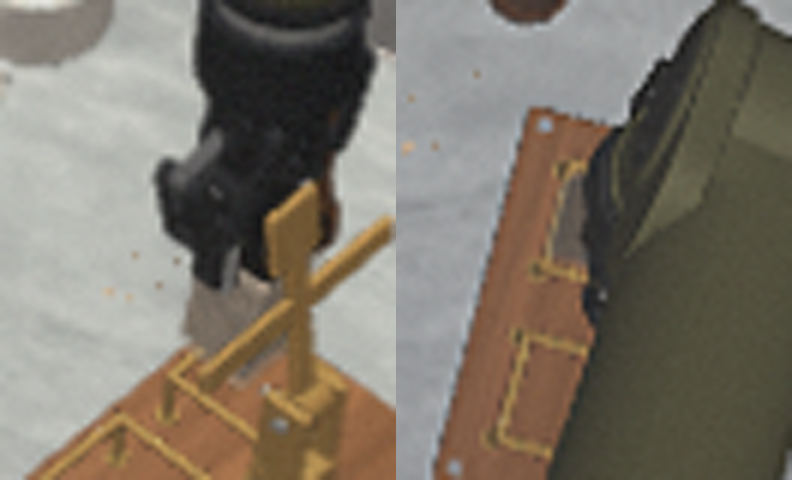

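```bash
python3 - <<'E'
from h import *
src=open("fit.py").read().split("# jars")[0]
exec(src)
sc=[(s,[(-.055,-.108,.012),(-.055,.108,.012),(.095,.108,.012)],px([(34,238),(220,82),(368,188)],335,225)),
(s,[(-.029,-.077,.044),(-.029,-.019,.044),(.029,-.019,.044),(.029,-.077,.044),(-.029,.019,.044)],px([(85,208),(140,160),(203,203),(146,246),(171,133)],335,225))]
f=fit(sc,cad)
tp=[(t,rg(.048)+rg(-.048),px([(125,70),(197,88),(181,158),(110,140),(95,185),(170,201),(153,271),(82,253)],365,180))]
g=fit(tp,cad)
for p in(cad,f,g): print(p.round(4),place(p,[(0,.048,0),(0,-.048,0)]).round(4).tolist())
E
```

```text
[ 0.4979 -0.1666 -1.8355] [[[0.3, -0.3], [0.1, -0.1], [0.2, 1.5], [1.1, -0.0], [0.2, 0.1], [-0.1, -0.2], [0.4, -0.3], [1.3, -0.2], [-0.2, 0.4], [-0.4, 0.3], [0.0, 0.1]], [[-1.3, -0.7], [-0.8, -0.5], [0.1, -0.9]]]
[ 0.498  -0.1682 -1.8371] [[[-0.9, -0.6], [-0.3, -0.3], [0.6, -0.6]], [[0.5, -0.7], [-0.0, 0.4], [-0.9, 0.6], [0.2, 1.2], [0.6, 0.2]]]
[ 0.498  -0.1659 -1.8196] [[[0.4, 0.0], [-0.4, -0.1], [-0.4, -0.4], [0.1, -0.2], [1.1, -0.1], [-0.4, 0.3], [-0.3, 0.2], [0.1, 0.4]]]
[ 0.4979 -0.1666 -1.8355] [[0.5443, -0.1792, 0.0], [0.4516, -0.1541, 0.0]]
[ 0.498  -0.1682 -1.8371] [[0.5443, -0.1808, 0.0], [0.4516, -0.1555, 0.0]]
[ 0.498  -0.1659 -1.8196] [[0.5445, -0.1777, 0.0], [0.4515, -0.154, 0.0]]
```

Call:
drive_tool(
  targets=[
    {"gripper": -0.3,"dx": -0.13,"dy": -0.17,"dz": 0,"turn": 0},
    {"gripper": -0.3,"dx": -0.13,"dy": -0.17,"dz": -0.7,"turn": 0},
    {"gripper": -0.3,"dx": -0.13,"dy": -0.17,"dz": -1.2,"turn": 0},
    {"gripper": -0.3,"dx": -0.13,"dy": -0.17,"dz": -1.6,"turn": 0},
    {"gripper": -0.3,"dx": -0.13,"dy": -0.17,"dz": -1.6,"turn": 0},
  ],
)

```text
time_s: 24.02
tool_pos: [0.5458, -0.1707, 0.1148]
ee_rot: [0.795, 0.607, -0.0, -0.0]
wrist_force: [0.5, -0.2, -1.9]
width: 0.535
gripper_force: 46.3
```

```bash
python3 st.py
```

```text
t 24.025 pos [ 0.5458 -0.1707  0.1148] yaw y -15.29 F [ 0.5 -0.2 -1.9] T [0.05 0.05 0.05]
in caddy mm x,y -8.608173695279682 47.2902677944331
to ring a cm [-0.16 -0.85]
to ring b cm [-9.42  1.66]
caddy x dir [-0.262 -0.965] y [ 0.965 -0.262]
```

Free so far. Keep going.

Call:
drive_tool(
  targets=[
    {"gripper": -0.3,"dx": 0,"dy": 0,"dz": -0.5,"turn": 0},
    {"gripper": -0.3,"dx": 0,"dy": 0,"dz": -1,"turn": 0},
    {"gripper": -0.3,"dx": 0,"dy": 0,"dz": -1,"turn": 0},
  ],
)

```text
time_s: 24.4
tool_pos: [0.5449, -0.1748, 0.1115]
ee_rot: [0.796, 0.606, -0.001, 0.0]
wrist_force: [-17.5, -2.9, 40.3]
width: 0.536
gripper_force: 52.8
```

```bash
python3 st.py
```

```text
t 24.4 pos [ 0.5449 -0.1748  0.1115] yaw y -15.42 F [-17.5  -2.9  40.3] T [0.24 4.26 0.37]
in caddy mm x,y -4.36621112019315 47.43059937329042
to ring a cm [-0.06 -0.44]
to ring b cm [-9.32  2.07]
caddy x dir [-0.262 -0.965] y [ 0.965 -0.262]
```

```bash
python3 - <<'E'
from h import *
t=arm.capture("top")
# mill px in first top picture: crown ~ (396,158), foot/near ~(388,168); bar top etc
for p in [(392,163),(396,157),(388,169)]:
    print(p,[at_z(t,[p],z)[0].round(3).tolist() for z in(0,.074,.148)])
st=arm.get_state();c=arm.capture("scene")
cad=np.load("poses.npy")[0];cx=np.array([np.cos(cad[2]),np.sin(cad[2]),0]);cy=np.array([-cx[1],cx[0],0])
print("tcp",st["tool_pos"])
for off in(0,.0097):
  b=st["tool_pos"]+off*cx
  for dz in(-.071,-.05,.0):print(off,dz,[(n,proj(c,b+.023*(i*cx+j*cy)+[0,0,dz])[0].round(1).tolist()) for n,i,j in(("left",-1,-1),("near",1,-1),("right",1,1))])
o=np.r_[cad[:2],.044]
print("ring a wire corners",[proj(c,o+.048*cy+.029*(i*cx+j*cy))[0].round(1).tolist() for i,j in((-1,-1),(1,-1),(1,1),(-1,1))])
m=c["img"][228:285,365:425].astype(int)
# richer ascii: k=black, y=brass(yellow), w=wood, b=beige, .=light
def ch(p):
    r,g,bb=p
    if r+g+bb<150: return '#'
    if r-bb>70: return 'Y' if r-g<45 else 'W'
    if r-bb>35: return 'w'
    if r-bb>14: return 'b'
    return '+' if r+g+bb<400 else '.'
for k,row in enumerate(m): print(228+k,''.join(ch(p) for p in row))
E
```

```text
(392, 163) [[0.699, -0.151, 0.0], [0.687, -0.14, 0.074], [0.674, -0.128, 0.148]]
(396, 157) [[0.72, -0.165, 0.0], [0.706, -0.153, 0.074], [0.693, -0.141, 0.148]]
(388, 169) [[0.679, -0.137, 0.0], [0.667, -0.127, 0.074], [0.656, -0.116, 0.148]]
tcp [ 0.54485426 -0.17479497  0.11148346]
0 -0.071 [('left', [379.0, 257.9]), ('near', [390.7, 266.3]), ('right', [400.4, 257.9])]
0 -0.05 [('left', [379.5, 253.4]), ('near', [391.4, 261.8]), ('right', [401.2, 253.3])]
0 0.0 [('left', [380.9, 242.2]), ('near', [393.1, 250.7]), ('right', [403.1, 242.2])]
0.0097 -0.071 [('left', [381.4, 259.7]), ('near', [393.2, 268.1]), ('right', [402.9, 259.6])]
0.0097 -0.05 [('left', [382.0, 255.1]), ('near', [393.9, 263.6]), ('right', [403.7, 255.1])]
0.0097 0.0 [('left', [383.4, 244.0]), ('near', [395.7, 252.5]), ('right', [405.7, 243.9])]
ring a wire corners [[377.5, 257.8], [392.3, 268.5], [404.6, 257.8], [389.8, 247.5]]
228 ............++++.+++++##########wYYYww##b...................
229 ............++++++++++#########wYYwwwwb#bb..................
230 ...........++#++++++++###+###bYYYwwwwwb#wb............
[... 2816 characters left out ...]
WWWWYWwYYYWWWWWYYwwwwwwwwYYYwwwwwYYWWWWWWWYYYYWWww
275 WWWWWWWWWWWYWYWYYwYYYYWWWYwwwwwwwwwYYYwwwwYYWWWYWWYYYYYWWww.
276 WWWWWWWWWWWYYYYYWYYYwWWWWWwwwwwwwwwYwwwwwWWWWYYWWWYYYWWYww..
277 WWWWWWWWWWYYYWYWYYYwwWWWWWwwwwwwwwYwwwwwwWWYYYYWYYYYWWWww...
278 WWWWWWWWYYYWWWYYYYwwwWWWWYwwwwwwwwwwwwwwwWYYWYWYYYYWWYwb....
279 YWWWWWWWYYYWWYYYYYYwwWWWWYwwwwwwwwwwwwwwYWYWWWYYYWWYWwb.....
280 wWWWWWWWYYYYYYYYYWwwwWWWWYwwwwwwwwwwwwwwYYWWWWYYYWYYwb......
281 YYWWWWWYWWWYYYYWWYwwYWWWYwwwwwwwwwwwwwwwYYWYWYYYWWYwb.......
282 YYYYYYWWWWYYYYWWWYYwYWWWYwwwwwwwwwwwwwwwYWYYYYYWWYwb........
283 wYYYYYWWWYYYYWWWWYYYYWWWYwwwwwwwwwwwwwwwYYYYYYWWYwb.........
284 YwYYYYWYYYYYWWWWWWWWWWWWYwwwwwwwwwwwwwwYYYYYYWYwwb..........
```

Call:
drive_tool(
  targets=[
    {"gripper": -0.3,"dx": 0,"dy": 0,"dz": 0.6,"turn": 0},
    {"gripper": -0.3,"dx": 0,"dy": 0,"dz": 0.6,"turn": 0},
  ],
)

```text
time_s: 24.75
tool_pos: [0.5467, -0.1712, 0.1123]
ee_rot: [0.795, 0.607, 0.001, 0.001]
wrist_force: [-1.6, -1.6, 8.8]
width: 0.538
gripper_force: 48.5
```

```bash
python3 st.py
```

```text
t 24.75 pos [ 0.5467 -0.1712  0.1123] yaw y -15.29 F [-1.6 -1.6  8.8] T [-0.06  0.39  0.02]
in caddy mm x,y -8.328664174990136 48.277818999683234
to ring a cm [-0.24 -0.8 ]
to ring b cm [-9.51  1.71]
caddy x dir [-0.262 -0.965] y [ 0.965 -0.262]
```

Call:
drive_tool(
  targets=[
    {"gripper": -0.3,"dx": 0,"dy": 0,"dz": -0.2,"turn": 0},
    {"gripper": -0.3,"dx": 0,"dy": 0,"dz": -0.2,"turn": 0},
  ],
)

```text
time_s: 25.0
tool_pos: [0.5468, -0.1715, 0.1121]
ee_rot: [0.795, 0.607, 0.001, 0.001]
wrist_force: [-6.2, 0.1, 20.6]
width: 0.533
gripper_force: 50.1
```

```bash
python3 st.py
```

```text
t 25.0 pos [ 0.5468 -0.1715  0.1121] yaw y -15.29 F [-6.2  0.1 20.6] T [0.45 1.53 0.11]
in caddy mm x,y -8.07175325517598 48.442767015955845
to ring a cm [-0.25 -0.77]
to ring b cm [-9.52  1.74]
caddy x dir [-0.262 -0.965] y [ 0.965 -0.262]
```

Call:
drive_tool(
  targets=[
    {"gripper": -0.3,"dx": 0,"dy": 0,"dz": 0.2,"turn": 0},
    {"gripper": -0.3,"dx": -0.05,"dy": -0.2,"dz": 0.1,"turn": 0},
    {"gripper": -0.3,"dx": -0.08,"dy": -0.3,"dz": 0.1,"turn": 0},
    {"gripper": -0.3,"dx": -0.08,"dy": -0.3,"dz": 0.1,"turn": 0},
  ],
)

```text
time_s: 25.5
tool_pos: [0.5467, -0.1721, 0.1121]
ee_rot: [0.794, 0.607, 0.002, -0.0]
wrist_force: [-2.4, 3.2, 14.6]
width: 0.534
gripper_force: 49.4
```

```bash
python3 st.py
```

```text
t 25.5 pos [ 0.5467 -0.1721  0.1121] yaw y -15.22 F [-2.4  3.2 14.6] T [1.17 0.66 0.09]
in caddy mm x,y -7.513370576273912 48.472419924481066
to ring a cm [-0.24 -0.71]
to ring b cm [-9.51  1.8 ]
caddy x dir [-0.262 -0.965] y [ 0.965 -0.262]
```

Call:
drive_tool(
  targets=[
    {"gripper": -0.3,"dx": -0.03,"dy": -0.1,"dz": 0,"turn": 0},
    {"gripper": -0.3,"dx": -0.05,"dy": -0.2,"dz": 0,"turn": 0},
    {"gripper": -0.3,"dx": -0.05,"dy": -0.2,"dz": 0,"turn": 0},
  ],
)

```text
time_s: 25.88
tool_pos: [0.5469, -0.1737, 0.1119]
ee_rot: [0.794, 0.607, 0.003, 0.0]
wrist_force: [-0.9, 4.4, 11.3]
width: 0.534
gripper_force: 49.0
```

```bash
python3 st.py
```

```text
t 25.875 pos [ 0.5469 -0.1737  0.1119] yaw y -15.2 F [-0.9  4.4 11.3] T [1.24 0.02 0.04]
in caddy mm x,y -6.034113628886124 49.09768431338878
to ring a cm [-0.26 -0.55]
to ring b cm [-9.53  1.96]
caddy x dir [-0.262 -0.965] y [ 0.965 -0.262]
```

Call:
drive_tool(
  targets=[
    {"gripper": -0.3,"dx": -0.1,"dy": 0,"dz": 0,"turn": 0},
    {"gripper": -0.3,"dx": -0.2,"dy": 0,"dz": 0,"turn": 0},
    {"gripper": -0.3,"dx": -0.2,"dy": 0,"dz": 0,"turn": 0},
  ],
)

```text
time_s: 26.25
tool_pos: [0.5461, -0.1741, 0.1119]
ee_rot: [0.794, 0.607, 0.003, 0.002]
wrist_force: [2.6, 2.4, 8.6]
width: 0.535
gripper_force: 48.3
```

```bash
python3 st.py
```

```text
t 26.25 pos [ 0.5461 -0.1741  0.1119] yaw y -15.2 F [2.6 2.4 8.6] T [ 0.83 -0.87 -0.1 ]
in caddy mm x,y -5.400885109127271 48.436861884604504
to ring a cm [-0.18 -0.51]
to ring b cm [-9.45  2.  ]
caddy x dir [-0.262 -0.965] y [ 0.965 -0.262]
```

Call:
drive_tool(
  targets=[
    {"gripper": -0.3,"dx": -0.1,"dy": 0,"dz": 0,"turn": 0},
    {"gripper": -0.3,"dx": -0.2,"dy": 0,"dz": 0,"turn": 0},
    {"gripper": -0.3,"dx": -0.2,"dy": 0,"dz": 0,"turn": 0},
  ],
)

```text
time_s: 26.62
tool_pos: [0.544, -0.1749, 0.1117]
ee_rot: [0.795, 0.607, 0.003, 0.002]
wrist_force: [2.8, 0.4, 6.3]
width: 0.539
gripper_force: 48.1
```

```bash
python3 st.py
```

```text
t 26.625 pos [ 0.544  -0.1749  0.1117] yaw y -15.22 F [2.8 0.4 6.3] T [ 0.42 -0.99 -0.08]
in caddy mm x,y -4.125641976500643 46.66198216416782
to ring a cm [ 0.02 -0.43]
to ring b cm [-9.24  2.08]
caddy x dir [-0.262 -0.965] y [ 0.965 -0.262]
```

Call:
drive_tool(
  targets=[
    {"gripper": -0.3,"dx": 0,"dy": 0,"dz": 2,"turn": 0},
    {"gripper": -0.3,"dx": 0.3,"dy": 1,"dz": 4.5,"turn": 0},
    {"gripper": -0.3,"dx": 1,"dy": 4,"dz": 5,"turn": 0},
    {"gripper": -0.3,"dx": 1.6,"dy": 6,"dz": 5,"turn": 0},
    {"gripper": -0.3,"dx": 1.6,"dy": 6,"dz": 5,"turn": 0},
  ],
)

```text
time_s: 27.25
tool_pos: [0.5566, -0.1135, 0.1599]
ee_rot: [0.794, 0.608, -0.0, -0.001]
wrist_force: [-0.6, -0.5, -1.5]
width: 0.542
gripper_force: 46.8
```

```bash
python3 st.py; cat > asc2.py <<'E'
from h import *
st=arm.get_state();c=arm.capture("scene")
cad=np.load("poses.npy")[0];cx=np.array([np.cos(cad[2]),np.sin(cad[2]),0]);cy=np.array([-cx[1],cx[0],0])
b=st["tool_pos"]+.0097*cx
for dz in(-.071,-.05,-.03,0,.026):print(dz,[(n,proj(c,b+.023*(i*cx+j*cy)+[0,0,dz])[0].round(1).tolist()) for n,i,j in(("left",-1,-1),("near",1,-1),("right",1,1))])
g=proj(c,b)[0].astype(int);x0,y0=g[0]-24,g[1]-12
m=c["img"][y0:y0+46,x0:x0+52].astype(int)
def ch(p):
    r,g,bb=p
    if r+g+bb<150: return '#'
    if r-bb>70: return 'Y' if r-g<45 else 'W'
    if r-bb>35: return 'w'
    if r-bb>12: return 'b' if g+r>180 else 'd'
    return '+' if r+g+bb<400 else '.'
print("x0",x0)
for k,row in enumerate(m): print(y0+k,''.join(ch(p) for p in row))
E
python3 asc2.py
```

```text
t 27.25 pos [ 0.5566 -0.1135  0.1599] yaw y -15.05 F [-0.6 -0.5 -1.5] T [ 0.03 -0.02 -0.03]
in caddy mm x,y -66.65633813293996 42.679660053483445
to ring a cm [-1.23 -6.57]
to ring b cm [-10.5   -4.06]
caddy x dir [-0.262 -0.965] y [ 0.965 -0.262]
-0.071 [('left', [365.9, 238.8]), ('near', [377.5, 247.0]), ('right', [387.5, 238.8])]
-0.05 [('left', [366.3, 234.1]), ('near', [378.1, 242.3]), ('right', [388.2, 234.0])]
-0.03 [('left', [366.7, 229.4]), ('near', [378.6, 237.6]), ('right', [388.8, 229.4])]
0 [('left', [367.3, 222.3]), ('near', [379.4, 230.5]), ('right', [389.7, 222.3])]
0.026 [('left', [367.9, 216.0]), ('near', [380.1, 224.2]), ('right', [390.6, 216.0])]
x0 354
210 ......+##+#####+###############++........ddwwwwwwwww
211 ......+##+######++##############+.......bw##wwwwwwww
212 ......++########+###############+.......bw###dwwwwwd
213 .......+#########################+......www#########
214 .......+##########################+.....bwww########
215 .......+###########################+....+wwwwwww#www
216 .......++##########################+....+wwwwwwwwwww
217 ........+######
[... 1503 characters left out ...]
.......wwwwwwwwb
244 .............bb..w.........................wwwwwwwb.
245 .................b.................bw.....wYYwwww...
246 ..................................bYYwb..wYYwwww....
247 .................................wYYYYYwYYYwwwww....
248 ...............................bwYYYYwYYYwwwwwww....
249 ..............................bwYYYYwYYYwwwwwwwwb...
250 .............................bYYYYYYYYYwwwwwwwwwb...
251 ............................bWYYYwYYYYwwwwYYwwwwb...
252 ..........................bwYYYYwYYYYwwwwWYYwwwwb...
253 .........................bwWYYYwwYYwwwwwWWYwwwwwb...
254 ........................bYwYYYwYYYwwwwwWWWWYwwwwwb..
255 .......................bYYYYYYYYYwwwwwWWWYWWwwwwYYwb
```

Call:
drive_tool(
  targets=[
    {"gripper": -0.3,"dx": 1.3,"dy": 4.8,"dz": -3,"turn": 0},
    {"gripper": -0.3,"dx": 1.3,"dy": 4.8,"dz": -6.5,"turn": 0},
    {"gripper": -0.3,"dx": 1.3,"dy": 4.8,"dz": -8.2,"turn": 0},
    {"gripper": -0.3,"dx": 1.3,"dy": 4.8,"dz": -8.8,"turn": 0},
    {"gripper": 0.12,"dx": 1.3,"dy": 4.8,"dz": -8.8,"turn": 0},
    {"gripper": 0.3,"dx": 1.3,"dy": 4.8,"dz": -8.8,"turn": 0},
    {"gripper": 1,"dx": 1.3,"dy": 4.8,"dz": -8.8,"turn": 0},
    {"gripper": 1,"dx": 1.2,"dy": 4.5,"dz": -8.8,"turn": 8},
  ],
)

```text
time_s: 28.3
tool_pos: [0.5691, -0.0704, 0.0728]
ee_rot: [0.749, 0.662, 0.001, 0.0]
wrist_force: [-0.1, -0.2, -1.6]
width: 0.999
gripper_force: 0.0
```

```bash
python3 st.py; python3 asc2.py | head -40
```

```text
t 28.3 pos [ 0.5691 -0.0704  0.0728] yaw y -7.05 F [-0.1 -0.2 -1.6] T [-0.02 -0.   -0.01]
in caddy mm x,y -111.47303901487582 43.54233299384896
to ring a cm [ -2.49 -10.88]
to ring b cm [-11.75  -8.36]
caddy x dir [-0.262 -0.965] y [ 0.965 -0.262]
-0.071 [('left', [353.8, 249.7]), ('near', [364.7, 257.6]), ('right', [374.4, 249.7])]
-0.05 [('left', [354.1, 245.3]), ('near', [365.1, 253.3]), ('right', [374.8, 245.3])]
-0.03 [('left', [354.4, 241.1]), ('near', [365.4, 249.0]), ('right', [375.3, 241.1])]
0 [('left', [354.8, 234.5]), ('near', [366.0, 242.5]), ('right', [376.0, 234.5])]
0.026 [('left', [355.2, 228.7]), ('near', [366.6, 236.6]), ('right', [376.6, 228.7])]
x0 341
222 .......++++++###+++######+..+#####+.................
223 .......+#++++#############++..++##..................
224 .......+##+++##############++...+...................
225 .......+##++######+##########++.....................
226 .......+##########++##########++...................b
227 ......++##########+############+...................w
228 ......++#######################+..................bw
229 ......+########
[... 819 characters left out ...]
................
244 ............bbbbbbbbbbbbbbbbb.w.....................
245 ...........bbbbbbbbbbbbbbbbbb...................bw..
246 ............bbbbbbbbbbbdbbbbb..................bYYw.
247 .............bbbbbbbbbbdbbbb..................wYYYYY
248 ..............bbbbbbbbbdbb..................bwYYYYwY
249 ...............+bbbbbbbbb..................bwYYYYwwY
250 .................bbbbbbb..................bYYYYYYYYY
251 ..................bbbbb..................bYYYYwYYYYw
252 ....................b..................bwYWYYwYYYYww
253 ......................................bwWYYYwYYYwwww
254 .....................................bwwYYYwYYYwwwww
255 ....................................bYYYYYYYYYwwwwwY
```

Call:
drive_tool(
  targets=[
    {"gripper": 1,"dx": 0,"dy": 0,"dz": 0,"turn": 10},
    {"gripper": 1,"dx": 0,"dy": 0,"dz": 0,"turn": 20},
    {"gripper": 1,"dx": 0,"dy": 0,"dz": 0,"turn": 30},
    {"gripper": 1,"dx": 0,"dy": 0,"dz": 0,"turn": 40},
    {"gripper": 1,"dx": 0,"dy": 0,"dz": 0,"turn": 50},
    {"gripper": 1,"dx": 0,"dy": 0,"dz": 0,"turn": 60},
    {"gripper": 0.7,"dx": 0,"dy": 0,"dz": 0,"turn": 70},
    {"gripper": 0.5,"dx": 0,"dy": 0,"dz": 0,"turn": 80},
  ],
)

```text
time_s: 29.35
tool_pos: [0.5689, -0.0708, 0.0726]
ee_rot: [0.148, 0.989, 0.0, 0.0]
wrist_force: [-0.5, -0.0, 0.9]
width: 0.749
gripper_force: 0.0
```

Call:
drive_tool(
  squeeze=20,
  targets=[
    {"gripper": 0.3,"dx": 0,"dy": 0,"dz": 0,"turn": 1.9},
    {"gripper": 0,"dx": 0,"dy": 0,"dz": 0,"turn": 1.9},
    {"gripper": 0,"dx": 0,"dy": 0,"dz": 0,"turn": 1.9},
  ],
)

```text
time_s: 29.72
tool_pos: [0.5691, -0.0703, 0.0726]
ee_rot: [0.135, 0.991, 0.0, 0.001]
wrist_force: [-0.9, 0.7, 2.8]
width: 0.547
gripper_force: 22.0
```

```bash
python3 st.py
```

```text
t 29.725 pos [ 0.5691 -0.0703  0.0726] yaw y 74.52 F [-0.9  0.7  2.8] T [ 0.31 -0.07  0.01]
in caddy mm x,y -111.58342437125695 43.495697460636656
to ring a cm [ -2.48 -10.89]
to ring b cm [-11.75  -8.38]
caddy x dir [-0.262 -0.965] y [ 0.965 -0.262]
```

Call:
drive_tool(
  targets=[
    {"gripper": 1,"dx": 0,"dy": 0,"dz": 0,"turn": 0},
    {"gripper": 1,"dx": 0,"dy": 0,"dz": 0,"turn": -4},
    {"gripper": 1,"dx": 0,"dy": 0,"dz": 0,"turn": -14},
    {"gripper": 1,"dx": 0,"dy": 0,"dz": 0,"turn": -24.5},
    {"gripper": 1,"dx": 0,"dy": 0,"dz": 0,"turn": -35},
    {"gripper": 1,"dx": 0,"dy": 0,"dz": 0,"turn": -45.5},
    {"gripper": 1,"dx": 0,"dy": 0,"dz": 0,"turn": -56},
    {"gripper": 1,"dx": 0,"dy": 0,"dz": 0,"turn": -66.5},
  ],
)

```text
time_s: 30.72
tool_pos: [0.5681, -0.0711, 0.0717]
ee_rot: [0.658, 0.753, -0.001, -0.0]
wrist_force: [-0.2, -0.8, 0.4]
width: 1.0
gripper_force: 0.0
```

Call:
drive_tool(
  squeeze=100,
  targets=[
    {"gripper": 0.8,"dx": 0.1,"dy": 0.4,"dz": 0,"turn": -10.5},
    {"gripper": 0.6,"dx": 0.25,"dy": 0.95,"dz": 0,"turn": -21},
    {"gripper": 0.4,"dx": 0.25,"dy": 0.95,"dz": 0,"turn": -23.2},
    {"gripper": -0.3,"dx": 0.25,"dy": 0.95,"dz": 0,"turn": -23.2},
    {"gripper": -0.3,"dx": 0.25,"dy": 0.95,"dz": 0,"turn": -23.2},
    {"gripper": -0.3,"dx": 0.25,"dy": 0.95,"dz": 0,"turn": -23.2},
  ],
)

```text
time_s: 31.48
tool_pos: [0.5711, -0.0616, 0.0723]
ee_rot: [0.794, 0.608, 0.0, 0.0]
wrist_force: [0.9, 0.2, 1.3]
width: 0.526
gripper_force: 102.0
```

```bash
python3 st.py
```

```text
t 31.475 pos [ 0.5711 -0.0616  0.0723] yaw y -15.04 F [0.9 0.2 1.3] T [-0.14  0.03  0.05]
in caddy mm x,y -120.5197749872528 43.15634001243775
to ring a cm [ -2.69 -11.76]
to ring b cm [-11.95  -9.25]
caddy x dir [-0.262 -0.965] y [ 0.965 -0.262]
```

Call:
drive_tool(
  targets=[
    {"gripper": -0.3,"dx": 0,"dy": 0,"dz": 3,"turn": -0.1},
    {"gripper": -0.3,"dx": 0,"dy": 0,"dz": 6.5,"turn": -0.1},
    {"gripper": -0.3,"dx": -0.6,"dy": -3,"dz": 7,"turn": -0.1},
    {"gripper": -0.3,"dx": -1.5,"dy": -6.5,"dz": 7,"turn": -0.1},
    {"gripper": -0.3,"dx": -2.3,"dy": -10,"dz": 6.5,"turn": -0.1},
    {"gripper": -0.3,"dx": -2.5,"dy": -11,"dz": 5.8,"turn": -0.1},
    {"gripper": -0.3,"dx": -2.5,"dy": -11,"dz": 5.3,"turn": -0.1},
    {"gripper": -0.3,"dx": -2.5,"dy": -11,"dz": 5.3,"turn": -0.1},
  ],
)

```text
time_s: 32.48
tool_pos: [0.5461, -0.1692, 0.1242]
ee_rot: [0.794, 0.608, -0.0, -0.001]
wrist_force: [0.0, 0.5, -1.1]
width: 0.525
gripper_force: 102.3
```

```bash
python3 st.py
```

```text
t 32.475 pos [ 0.5461 -0.1692  0.1242] yaw y -15.05 F [ 0.   0.5 -1.1] T [ 0.05 -0.04  0.  ]
in caddy mm x,y -10.087706998178643 47.14040416675211
to ring a cm [-0.18 -1.  ]
to ring b cm [-9.45  1.52]
caddy x dir [-0.262 -0.965] y [ 0.965 -0.262]
```

Call:
drive_tool(
  targets=[
    {"gripper": -0.3,"dx": 0.02,"dy": -0.21,"dz": 0,"turn": 0},
    {"gripper": -0.3,"dx": 0.02,"dy": -0.21,"dz": -0.6,"turn": 0},
    {"gripper": -0.3,"dx": 0.02,"dy": -0.21,"dz": -1.1,"turn": 0},
    {"gripper": -0.3,"dx": 0.02,"dy": -0.21,"dz": -1.1,"turn": 0},
  ],
)

```text
time_s: 32.98
tool_pos: [0.5458, -0.1731, 0.1134]
ee_rot: [0.794, 0.608, -0.0, -0.0]
wrist_force: [-0.1, -0.3, -1.0]
width: 0.525
gripper_force: 102.4
```

```bash
python3 st.py
```

```text
t 32.975 pos [ 0.5458 -0.1731  0.1134] yaw y -15.18 F [-0.1 -0.3 -1. ] T [-0.07 -0.   -0.01]
in caddy mm x,y -6.260252922113399 47.89293799697284
to ring a cm [-0.15 -0.61]
to ring b cm [-9.42  1.9 ]
caddy x dir [-0.262 -0.965] y [ 0.965 -0.262]
```

Call:
drive_tool(
  targets=[
    {"gripper": -0.3,"dx": 0.02,"dy": 0.1,"dz": -0.4,"turn": 0},
    {"gripper": -0.3,"dx": 0.02,"dy": 0.1,"dz": -0.8,"turn": 0},
  ],
)

```text
time_s: 33.22
tool_pos: [0.5465, -0.173, 0.1061]
ee_rot: [0.794, 0.607, -0.0, 0.001]
wrist_force: [-0.3, -1.7, -0.2]
width: 0.525
gripper_force: 102.4
```

In the ring (foot about 34 mm, free). Continue down.

Call:
drive_tool(
  targets=[
    {"gripper": -0.3,"dx": 0,"dy": 0,"dz": -0.6,"turn": 0},
    {"gripper": -0.3,"dx": 0,"dy": 0,"dz": -1.2,"turn": 0},
    {"gripper": -0.3,"dx": 0,"dy": 0,"dz": -1.7,"turn": 0},
    {"gripper": -0.3,"dx": 0,"dy": 0,"dz": -2.1,"turn": 0},
  ],
)

```text
time_s: 33.72
tool_pos: [0.5463, -0.1729, 0.0848]
ee_rot: [0.794, 0.607, -0.0, 0.0]
wrist_force: [-1.5, -4.7, 1.5]
width: 0.527
gripper_force: 102.4
```

```bash
python3 st.py
```

```text
t 33.725 pos [ 0.5463 -0.1729  0.0848] yaw y -15.21 F [-1.5 -4.7  1.5] T [-0.97  0.29 -0.01]
in caddy mm x,y -6.576331392295986 48.31370246600214
to ring a cm [-0.2  -0.63]
to ring b cm [-9.47  1.88]
caddy x dir [-0.262 -0.965] y [ 0.965 -0.262]
```

Call:
drive_tool(
  squeeze=20,
  targets=[
    {"gripper": 0.3,"dx": 0,"dy": 0,"dz": 0,"turn": 0},
    {"gripper": 0.4,"dx": 0,"dy": 0,"dz": 0,"turn": 0},
    {"gripper": 0.4,"dx": 0,"dy": 0,"dz": 4,"turn": 0},
    {"gripper": 0.4,"dx": 0,"dy": 0.5,"dz": 9,"turn": 0},
    {"gripper": 0.4,"dx": 0,"dy": 6,"dz": 10,"turn": 10},
    {"gripper": 0.4,"dx": -1.5,"dy": 12,"dz": 8,"turn": 20},
    {"gripper": 0.4,"dx": -3,"dy": 18,"dz": 6,"turn": 30},
    {"gripper": 0.4,"dx": -5,"dy": 24,"dz": 4,"turn": 40.9},
  ],
)

```text
time_s: 34.72
tool_pos: [0.4986, 0.0627, 0.1278]
ee_rot: [0.53, 0.848, 0.001, 0.0]
wrist_force: [1.4, 1.7, 0.0]
width: 0.702
gripper_force: 0.0
```

Call:
drive_tool(
  targets=[
    {"gripper": 0.5,"dx": -2,"dy": 6,"dz": -1,"turn": 0},
    {"gripper": 0.5,"dx": -2.1,"dy": 8.5,"dz": -2,"turn": 0},
    {"gripper": 0.5,"dx": -2.1,"dy": 8.5,"dz": -3,"turn": 0},
  ],
)

```text
time_s: 35.1
tool_pos: [0.4775, 0.1481, 0.0977]
ee_rot: [0.531, 0.848, 0.001, -0.0]
wrist_force: [-0.7, -1.3, 0.7]
width: 0.753
gripper_force: 0.0
```

```bash
cat > jarB.py <<'E'
from h import *
st=arm.get_state(); y=R.from_quat(st["ee_rot"]).as_matrix()[:,1];y*=np.sign(y[0])
B=np.load("poses.npy")[2];u=np.array([np.cos(B[2]),np.sin(B[2])]);n=np.array([-u[1],u[0]])
d=st["tool_pos"][:2]-B[:2]
print("t",st["time_s"],"pos",st["tool_pos"].round(4),"yaw",np.degrees(np.arctan2(y[1],y[0])).round(1),"want",np.degrees(B[2])+90,"along,side mm",1e3*d@u,1e3*d@n,"to 84:",(100*(B[:2]+.084*u-st["tool_pos"][:2])).round(2),"u",u,"F",st["wrist_force"].round(1))
E
python3 jarB.py; python3 - <<'E'
from h import *
c=arm.capture("top");cad=np.load("poses.npy")[0];cx=np.array([np.cos(cad[2]),np.sin(cad[2]),0]);cy=np.array([-cx[1],cx[0],0]);o=np.r_[cad[:2],0]
print([proj(c,o+.048*cy+.023*(i*cx+j*cy)+[0,0,.109])[0].round(1).tolist() for i,j in((-1,-1),(1,-1),(1,1),(-1,1))])
m=c["img"][188:230,385:425].astype(int)
for k,row in enumerate(m): print(188+k,''.join('#' if p.sum()<150 else('Y' if p[0]-p[2]>50 else ('b' if p[0]-p[2]>12 else '.')) for p in row))
E
```

```text
t 35.1 pos [0.4775 0.1481 0.0977] yaw 25.9 want 25.744037606039967 along,side mm 88.79921416682815 0.5885905807035712 to 84: [-0.26  0.41] u [ 0.43435153 -0.90074344] F [-0.7 -1.3  0.7]
[[398.0, 211.7], [412.3, 215.5], [415.8, 201.3], [401.7, 197.4]]
188 .....bYYb...............................
189 .....YYbbYYbb...........................
190 .....Yb..YYYYYYb........................
191 ....bYb..YYYYYYYYYbb....................
192 ....bYYYYYYYYYYYYYYYYYbb................
193 ....YYYYYYYYYYYYYYYYYYYYYYbb............
194 ...bYYYYYYYYYYYYYYYYYYYYYYYYYYb.........
195 ...bYYYYYYYYYYYYYYYYYYYYYYYYYYYYYb......
196 ...YYYYYYYYYYbYbYYYYYYYYYYYYYYYYYYYYYb..
197 ...YYYYYYYbbYYYYbYYYYYYYYYYYYYYYYYYYYYYY
198 ..bYYYYYYYbYYYYYbbbYbYYYYYYYYYYYYYYYYYYY
199 ..bYYYYYYYbYYYb.####b#bbYYYYYYYYYYYYYYbb
200 ..YYYYYYYYYYbbb.########.bbbYYYYYYYYYbbY
201 ..YYYYYYYYYYbb..###.#######..bYYYYYYYbbY
202 .bYYYYYYYYYY..#..#.##.########YYYYYYYbYY
203 .bYYYYYYYbYY..#######.###.###.YYYYYYYbYY
204 .YYYYYYYYYYb...##############bYYYYYbbbYY
205 .YYYYYYYYYYb..######.########YYYYYYYbbYY
206 bYYYYYYYYYY.b.####.##########bYYYYY
[... 340 characters left out ...]
.b.....####.bYYYYYbYYYYYY
215 YYYYYYbYYYYYYYYbbbbbbbbbbbYbYYYYYbYYYYYY
216 YYYYYYYYYbYYYYYYYYbYbbbYYYYYYYYYbbYYYYYb
217 YYYYYYYYYYYYYbYYYYYYYYYYYYYYYYYYbYYYYYYY
218 YYYYYYYYYYYYYYYYbYYYYYYYYYbYYYYYbYYYYYYY
219 YYYYYYYYYYYYYYYYYYYYbYYYYYbYYYYYYYYYbbYY
220 YYYYYYYYYYYYYYYYYYYYYYYbYYYYYYYbYYYYYbbY
221 YYYYYYYYYYYYYYYYYYYYYYYYYYYYYYbbYbbbYYYY
222 YYYYYYYYYYYYYYYYYYYYYYYYYYYYbbbbYbbbYYYY
223 YYYYYYYYYYYYYYYYYYYYYYYYYYYYbbbbYYYbYYYY
224 YYYYYYYbYYYYYYYYYYYYYYYYYYYYbb..bYYYYYYY
225 YYYbYYYbYYYYYYYYYYYYYYYYYYYbbb.b..bYYYYY
226 YYYbYYYYYYYYYbbYYYYYYYYYYYYbbbbYbb.YYYYY
227 YYYYYbYYYYYYYYYYYYYYYYYYYYYbbbbYYYbYYYYY
228 YYYYYbYYYYYYYYYYYYYYYYYYYYYbbbYYYYYYYYYY
229 YYYYYYYYYYYYbYYYYYYYYYYYYYbbbbYbbbYYYbYY
```

Call:
drive_tool(
  targets=[
    {"gripper": 0.5,"dx": -0.2,"dy": 0.35,"dz": -5,"turn": 0},
    {"gripper": 0.5,"dx": -0.2,"dy": 0.35,"dz": -8.1,"turn": 0},
    {"gripper": 0.5,"dx": -0.2,"dy": 0.35,"dz": -8.2,"turn": 0},
    {"gripper": 0.07,"dx": -0.2,"dy": 0.35,"dz": -8.2,"turn": 0},
    {"gripper": 0.07,"dx": -0.2,"dy": 0.35,"dz": -8.2,"turn": 0},
    {"gripper": 0.077,"dx": -0.2,"dy": 0.35,"dz": -8.2,"turn": 0},
    {"gripper": 0.077,"dx": -0.2,"dy": 0.35,"dz": -6.5,"turn": 0},
    {"gripper": 0.077,"dx": -0.2,"dy": 0.35,"dz": -4,"turn": 0},
  ],
)

```text
time_s: 36.15
tool_pos: [0.4754, 0.1482, 0.0586]
ee_rot: [0.533, 0.846, -0.0, -0.0]
wrist_force: [0.6, 0.5, -1.8]
width: 0.543
gripper_force: 20.8
```

Call:
drive_tool(
  targets=[
    {"gripper": 0.08,"dx": 0,"dy": 0,"dz": 0.2,"turn": 0},
    {"gripper": 0.08,"dx": 0,"dy": 0,"dz": 0.2,"turn": 0},
  ],
)

```text
time_s: 36.4
tool_pos: [0.4759, 0.1484, 0.0598]
ee_rot: [0.533, 0.846, 0.0, -0.0]
wrist_force: [-0.5, -0.0, -2.1]
width: 0.539
gripper_force: 20.8
```

Call:
drive_tool(
  targets=[
    {"gripper": 0.0815,"dx": 0,"dy": 0,"dz": 0,"turn": 0},
    {"gripper": 0.0815,"dx": 0,"dy": 0,"dz": 0,"turn": 0},
  ],
)

```text
time_s: 36.65
tool_pos: [0.4755, 0.148, 0.059]
ee_rot: [0.533, 0.846, -0.001, -0.0]
wrist_force: [-0.1, 0.4, -3.0]
width: 0.54
gripper_force: 18.8
```

```bash
python3 jarB.py; python3 - <<'E'
from asc import *
asc(w=64,up=6,dn=34)
E
```

```text
t 36.65 pos [0.4755 0.148  0.059 ] yaw 25.6 want 25.744037606039967 along,side mm 88.011232956765 -1.2157831133429116 to 84: [-0.06  0.41] u [ 0.43435153 -0.90074344] F [-0.1  0.4 -3. ]
x0 255 F [ 0.1  0.2 -2.4] tcp [0.4756 0.148  0.0591] grip 18.8
223 .....bbbbbbbbbbbbbbbbbb++#++++#######......+++++++++++..........
224 .....bbbbbbbbbbbbbbbbbbb+###+#######+...........................
225 .....bbbbbbbbbbbbbbbbbbb+##########.............................
226 .....bbbbbbbbbbbbbbbbbbb+##########.............................
227 .....bbbbbbbbbbbbbbbbbbbb##########.............................
228 ....+bbbb+bbbbbbbbbbbbbb+#########+.............................
229 ....++b++++++bbbb++++++++#########+.............................
230 .....++b+b++bbb++b+bb+bb+#########+.............................
231 .....+bbbb+bbbbb+b+b++b+++########+.............................
232 .....+b+bbb++bb+++b++b+++++++####++.............................
233 .....+++b+++b+b+++++b+++++..+####++.............................
234 .....+++++++++++++++++++++..+####++.............................
235 ......+++++++++++++
[... 1208 characters left out ...]
++++++++++
253 ...................................................+++++++++++++
254 ..................................................++++++++++++++
255 .................................................+++++++++++++++
256 ................................................++++++++++++++++
257 ..............................................++++++++++++++++++
258 .............................................+++++++++++++++++++
259 ............................................++++++++++++++++++++
260 ...........................................+++++++++++++++++++++
261 ..........................................++++++++++++++++++++++
262 .........................................+++++++++++++++++++++++
```

Call:
drive_tool(
  targets=[
    {"gripper": 0.086,"dx": 0,"dy": 0,"dz": 0,"turn": 0},
    {"gripper": 0.086,"dx": 0,"dy": 0,"dz": 0,"turn": 0},
  ],
)

```text
time_s: 36.95
tool_pos: [0.476, 0.1481, 0.0596]
ee_rot: [0.533, 0.846, -0.0, -0.0]
wrist_force: [-0.4, 0.2, -2.6]
width: 0.545
gripper_force: 10.3
```

Call:
drive_tool(
  targets=[
    {"gripper": 0.088,"dx": 0,"dy": 0,"dz": 0,"turn": 0},
    {"gripper": 0.088,"dx": 0,"dy": 0,"dz": 0,"turn": 0},
  ],
)

```text
time_s: 37.2
tool_pos: [0.4765, 0.1484, 0.0601]
ee_rot: [0.533, 0.846, 0.0, 0.0]
wrist_force: [0.1, -0.0, -0.3]
width: 0.543
gripper_force: 0.0
```

```bash
python3 - <<'E'
from asc import *
asc(w=64,up=6,dn=20)
E
```

```text
x0 255 F [ 0.7  0.5 -0.1] tcp [0.4765 0.1484 0.0602] grip 0.0
222 ........................+#+++++######......+++++++++++++........
223 ........................+##+++#######......+++++++++++..........
224 ........................+#########++............................
225 ........................+#########+.............................
226 .........................+########+.............................
227 .........................+#########..+++........................
228 .............bbbbbbbbbbbb+########+.+###+.......................
229 .............bbbbbbbbbbbb+########+.+####.......................
230 .............bbbbbbbbbbbb+########+++####.......................
231 ............bbbbbbbbbbbbbb+#######+++####.......................
232 ............bbbbbbbbbbbbbbb++####+++#####.......................
233 ............bbbbbbbbbbbbbbb++####+++#####.......................
234 ............bbbbbbbbbbbbbbbb+####+++#####+......................
235 ............bbbbbbbbbbbbbbbb+####+++#####+......................
236 ............bbbbbbbbbbbbbbbbb+++++++#####+......................
237 ...........++bbbbbbbbbbbbbbbbb++++++#####+......................
238 ...........+bbbb++bbb+b+bb+++b+b++++#####.......................
239 ...........+++++b+b+bb+++b+++b+b++.+#####.......................
240 ............++++++bb++++++b+b+b++..+#####.......................
241 ............+b+b+bbbb++++bb++b+++..+#####.......................
242 ............++++++++++b+++++b++++..+####+.......................
243 ............++++++++++++++++++++...+####+.......................
244 ................++++++++++++++++...+####+.......................
245 ...................................+####....................+++.
246 ....................................++++...................+++++
247 ..........................................................++++++
```

Call:
drive_tool(
  targets=[
    {"gripper": 0.5,"dx": 0.6,"dy": -1.2,"dz": 0,"turn": 0},
    {"gripper": 0.5,"dx": 0.6,"dy": -1.2,"dz": -1,"turn": 0},
    {"gripper": 0.5,"dx": 0.6,"dy": -1.2,"dz": -4.4,"turn": 0},
    {"gripper": 0.3,"dx": 0.6,"dy": -1.2,"dz": -4.4,"turn": 0},
    {"gripper": 0.07,"dx": 0.6,"dy": -1.2,"dz": -4.4,"turn": 0},
    {"gripper": 0.07,"dx": 0.6,"dy": -1.2,"dz": -4.4,"turn": 0},
    {"gripper": 0.08,"dx": 0.6,"dy": -1.2,"dz": -3.4,"turn": 0},
    {"gripper": 0.08,"dx": 0.6,"dy": -1.2,"dz": -1.2,"turn": 0},
  ],
)

```text
time_s: 38.25
tool_pos: [0.4815, 0.136, 0.0482]
ee_rot: [0.533, 0.846, -0.001, -0.0]
wrist_force: [0.6, -0.8, -2.0]
width: 0.538
gripper_force: 18.4
```

Call:
drive_tool(
  targets=[
    {"gripper": 0.085,"dx": 0,"dy": 0,"dz": 0,"turn": 0},
  ],
)

```text
time_s: 38.38
tool_pos: [0.484, 0.137, 0.0501]
ee_rot: [0.533, 0.846, 0.002, 0.001]
wrist_force: [0.6, 0.6, -1.9]
width: 0.542
gripper_force: 4.3
```

Call:
drive_tool(
  targets=[
    {"gripper": 0.086,"dx": 0,"dy": 0,"dz": 0,"turn": 0},
  ],
)

```text
time_s: 38.5
tool_pos: [0.4828, 0.1363, 0.0483]
ee_rot: [0.533, 0.846, 0.001, 0.001]
wrist_force: [1.6, -1.1, -0.2]
width: 0.543
gripper_force: 3.8
```

Call:
drive_tool(
  targets=[
    {"gripper": 0.0867,"dx": 0,"dy": 0,"dz": 0,"turn": 0},
  ],
)

```text
time_s: 38.62
tool_pos: [0.4825, 0.136, 0.0477]
ee_rot: [0.533, 0.846, 0.0, 0.0]
wrist_force: [0.6, -0.9, 0.1]
width: 0.544
gripper_force: 3.3
```

```bash
python3 - <<'E'
from asc import *
asc(w=64,up=6,dn=24)
E
```

```text
x0 259 F [ 2.  -1.  -0.4] tcp [0.4824 0.136  0.0476] grip 3.5
225 .................bbbbbbb++#+++++######..........................
226 ............bbbbbbbbbbbbb+#++++#######+.........................
227 ..........bbbbbbbbbbbbbbb+#############.........................
228 .........bbbbbbbbbbbbbbbb+#############+........................
229 .........bbbbbbbbbbbbbbbb+#############+........................
230 .........bbbbbbbbbbbbbbbbb##############........................
231 .........bbbbbbbbbbbbbbbbb##############........................
232 ........bbbbbbbbbbbbbbbbbb+#############........................
233 ........bbbbbbbbbbbbbbbbbb##############........................
234 ........bbbbbbbbbbbbbbb++b+#######+####+........................
235 ........bbbbbbbb++b+++b+++++++####++###+........................
236 ........++bbbbbb+bb+++b+bb+b++####++###+........................
237 .........+bbbb++++++++++++++++####++###.........................
238 .........+bb++b+bb++++++++++++####++###.........................
239 ..........+b+++++b+++b+++++++++++++###+.........................
240
[... 331 characters left out ...]
..........
245 ........................................................+++.....
246 .......................................................+++++....
247 ......................................................++++++++..
248 .....................................................++++++++++.
249 ....................................................++++++++++++
250 ..................................................++++++++++++++
251 .................................................+++++++++++++++
252 ................................................++++++++++++++++
253 ................................................++++++++++++++++
254 ..............................................++++++++++++++++++
```

Call:
drive_tool(
  targets=[
    {"gripper": 0.0865,"dx": -0.25,"dy": 0.55,"dz": 0.65,"turn": 0},
    {"gripper": 0.0865,"dx": -0.6,"dy": 1.2,"dz": 1.2,"turn": 0},
    {"gripper": 0.0865,"dx": -0.9,"dy": 1.9,"dz": 1.7,"turn": 0},
    {"gripper": 0.0865,"dx": -1.3,"dy": 2.65,"dz": 2.1,"turn": 0},
    {"gripper": 0.0865,"dx": -1.65,"dy": 3.4,"dz": 2.5,"turn": 0},
    {"gripper": 0.0865,"dx": -2.0,"dy": 4.2,"dz": 2.7,"turn": 0},
    {"gripper": 0.0865,"dx": -2.4,"dy": 5.0,"dz": 2.85,"turn": 0},
    {"gripper": 0.0865,"dx": -2.85,"dy": 5.9,"dz": 2.9,"turn": 0},
  ],
)

```text
time_s: 39.67
tool_pos: [0.4535, 0.1959, 0.0771]
ee_rot: [0.533, 0.846, 0.0, 0.0]
wrist_force: [-0.6, -0.7, 1.9]
width: 0.547
gripper_force: 1.9
```

```bash
python3 - <<'E'
from asc import *
asc(w=56,up=4,dn=34)
E
```

```text
x0 241 F [-1.6  1.4  2.1] tcp [0.4527 0.1976 0.0769] grip 1.7
220 ....................+######################+............
221 .....................+#####################+............
222 .....................+#####################.............
223 .....................+####################+.............
224 .....................+####################+.............
225 ......................+########+##########+.............
226 ......................+#######++##########..............
227 ......................+b++####+++#########..............
228 ......................bb++####+++++######+..............
229 .....................bbb++####+++bb+####+...............
230 ....................bbbbb+####+++bbbbb++................
231 ....................bbbb++####++++bbbb..................
232 ....................bbb+++++++++++b+++..................
233 ...................bbbb+b+b+++bb+b+b+...................
234 ...................bbbb++++b+b++++b+....................
235 ...................bbb++bbbb+bbbbb+.....................
236 ...................bbb+b+bb++++b+++.....................
2
[... 579 characters left out ...]
.............................
247 ........................................................
248 ........................................................
249 ........................................................
250 ........................................................
251 ........................................................
252 ........................................................
253 ........................................................
254 ........................................................
255 ........................................................
256 ........................................................
257 ........................................................
```

Call:
drive_tool(
  targets=[
    {"gripper": 0.0865,"dx": -0.35,"dy": 0.75,"dz": 0,"turn": 0},
    {"gripper": 0.0865,"dx": -0.7,"dy": 1.5,"dz": -0.1,"turn": 0},
    {"gripper": 0.0865,"dx": -1.1,"dy": 2.2,"dz": -0.2,"turn": 0},
    {"gripper": 0.0865,"dx": -1.1,"dy": 2.2,"dz": -0.6,"turn": 0},
  ],
)

```text
time_s: 40.22
tool_pos: [0.4422, 0.2182, 0.0706]
ee_rot: [0.533, 0.846, 0.0, -0.0]
wrist_force: [-0.7, 0.3, 0.5]
width: 0.542
gripper_force: 0.5
```

```bash
python3 - <<'E'
from asc import *
asc(w=56,up=-2,dn=28)
E
```

```text
x0 234 F [-0.1  0.6  0.7] tcp [0.4422 0.2175 0.07  ] grip 1.7
227 ###++................+#######+++++#####+................
228 ##+++..................+#####++bbbbb+++.................
229 #++++...................+####+++bbbbbb+.................
230 +b+++...................+####+++b+bbbb+.................
231 ++++....................+####++++b+b++..................
232 +++.....................+####+++b+++++..................
233 ++.......................+++++++++b+++..................
234 +........................bb+b+++bb+b++..................
235 ++......................++bb++b+++++++..................
236 #+......................+++bbbb++++++...................
237 ##+.....................b+b+bbb++++++...................
238 ###+....................+++++++++++++...................
239 ###++...................b++++++++++++...................
240 ####+..................+++++b+++bbb++...................
241 ####+...................++++++++++++....................
242 ####++.......................+++++++....................
243 #####+............................+.....................
244 #####+..................................................
245 #####+..................................................
246 #####+..................................................
247 #####++.................................................
248 ######+.................................................
249 ######+.................................................
250 #####+..................................................
251 #####+..................................................
252 #####+..................................................
```

Call:
drive_tool(
  targets=[
    {"gripper": 0.2,"dx": 0,"dy": 0,"dz": 0,"turn": 0},
    {"gripper": 1,"dx": 0,"dy": 0,"dz": 0,"turn": 0},
  ],
)

```text
time_s: 40.52
tool_pos: [0.4427, 0.2167, 0.0706]
ee_rot: [0.533, 0.846, -0.0, 0.0]
wrist_force: [0.6, 0.7, -0.1]
width: 0.793
gripper_force: 0.0
```

```bash
python3 - <<'E'
from asc import *
asc(w=56,up=-2,dn=20)
st=arm.get_state();c=arm.capture("scene");y=R.from_quat(st["ee_rot"]).as_matrix()[:,1];y*=np.sign(y[0]);x=np.array([-y[1],y[0],0])
print(st["qpos"].round(2))
b=st["tool_pos"]*[1,1,0]
for o in(0,.01):
  for z in(.01,.02,.04):print(o,z,[proj(c,b+o*x+.023*(i*x+j*y)+[0,0,z])[0].round(1).tolist() for i,j in((1,-1),(-1,-1),(-1,1))])
E
```

```text
x0 234 F [ 0.2 -0.2  0.5] tcp [0.4427 0.2168 0.0707] grip 0.0
227 ###++..............++########++b+++.....................
228 ##+++..............++########++b++++....................
229 #++++..............+++#######+++++++....................
230 +b+++...............++++#####+++++++....................
231 ++++................+bb+#####+++++++....................
232 +++.................+++++####++++++++...................
233 ++..................++b++####++++++++...................
234 +....................+b++++++++++++++...................
235 ++...................+bb+++++++++++++...................
236 ++...................+b++bb++bb++++++...................
237 ##+..................+++b+bb+++++++++...................
238 ##++..................++++++++++++++....................
239 ####+.................++b+++++++b+++....................
240 ####+.................++++++++++++++....................
241 ####+.................++++b+++++++++....................
242 ####++.................++++++++++++.....................
243 #####+..................................................
244 #####+..................................................
[-0.82  0.15  0.33  2.03 -0.06  0.97 -0.01]
0 0.01 [[256.1, 243.3], [270.3, 244.2], [272.5, 233.6]]
0 0.02 [[255.8, 241.2], [270.1, 242.1], [272.3, 231.5]]
0 0.04 [[255.2, 236.9], [269.6, 237.8], [271.8, 227.2]]
0.01 0.01 [[253.1, 243.1], [267.2, 244.0], [269.5, 233.4]]
0.01 0.02 [[252.7, 241.0], [267.0, 241.9], [269.2, 231.3]]
0.01 0.04 [[252.1, 236.7], [266.5, 237.6], [268.7, 227.0]]
```

Call:
drive_tool(
  targets=[
    {"gripper": 1,"dx": 0,"dy": 0,"dz": 0,"turn": -10},
    {"gripper": 1,"dx": 0,"dy": 0,"dz": 0,"turn": -20},
    {"gripper": 1,"dx": 0,"dy": 0,"dz": 0,"turn": -30},
    {"gripper": 1,"dx": 0,"dy": 0,"dz": 0,"turn": -40},
    {"gripper": 1,"dx": 0,"dy": 0,"dz": 0,"turn": -50},
    {"gripper": 1,"dx": 0,"dy": 0,"dz": 0,"turn": -60},
    {"gripper": 1,"dx": 0,"dy": 0,"dz": 0,"turn": -70},
    {"gripper": 0.7,"dx": 0,"dy": 0,"dz": 0,"turn": -80},
  ],
)

```text
time_s: 41.62
tool_pos: [0.4426, 0.2171, 0.0708]
ee_rot: [0.953, 0.302, 0.0, 0.0]
wrist_force: [-0.6, -0.9, 0.0]
width: 0.853
gripper_force: 0.0
```

Call:
drive_tool(
  squeeze=20,
  targets=[
    {"gripper": 0.4,"dx": 0,"dy": 0,"dz": 0,"turn": -10},
    {"gripper": 0.2,"dx": 0,"dy": 0,"dz": 0,"turn": -10},
    {"gripper": 0,"dx": 0,"dy": 0,"dz": 0,"turn": -10},
    {"gripper": 0,"dx": 0,"dy": 0,"dz": 0,"turn": -10},
  ],
)

```text
time_s: 42.12
tool_pos: [0.4426, 0.2176, 0.071]
ee_rot: [0.975, 0.222, 0.0, -0.0]
wrist_force: [0.2, 3.0, 1.6]
width: 0.538
gripper_force: 24.3
```

```bash
python3 st.py
```

```text
t 42.125 pos [0.4426 0.2176 0.071 ] yaw y -64.34 F [0.2 3.  1.6] T [0.31 0.19 0.05]
in caddy mm x,y -356.41280532114206 -153.95177386677946
to ring a cm [ 10.17 -39.68]
to ring b cm [  0.9  -37.17]
caddy x dir [-0.262 -0.965] y [ 0.965 -0.262]
```

Now open, shift 9 mm, grip hard, lift.

Call:
drive_tool(
  squeeze=100,
  targets=[
    {"gripper": 0.3,"dx": 0,"dy": 0,"dz": 0,"turn": 0},
    {"gripper": 0.4,"dx": 0.8,"dy": 0.4,"dz": 0.1,"turn": 0},
    {"gripper": 0.4,"dx": 0.8,"dy": 0.4,"dz": 0.1,"turn": 0},
    {"gripper": -0.3,"dx": 0.8,"dy": 0.4,"dz": 0.1,"turn": 0},
    {"gripper": -0.3,"dx": 0.8,"dy": 0.4,"dz": 0.1,"turn": 0},
    {"gripper": -0.3,"dx": 0.8,"dy": 0.4,"dz": 0.1,"turn": 0},
  ],
)

```text
time_s: 42.88
tool_pos: [0.4507, 0.2215, 0.0721]
ee_rot: [0.975, 0.221, 0.0, -0.0]
wrist_force: [-1.5, 0.8, 3.1]
width: 0.529
gripper_force: 100.9
```

```bash
python3 st.py
```

```text
t 42.875 pos [0.4507 0.2215 0.0721] yaw y -64.43 F [-1.5  0.8  3.1] T [ 0.15  0.12 -0.02]
in caddy mm x,y -362.2934351575873 -147.0749435128849
to ring a cm [  9.35 -40.07]
to ring b cm [  0.09 -37.56]
caddy x dir [-0.262 -0.965] y [ 0.965 -0.262]
```

Call:
drive_tool(
  targets=[
    {"gripper": -0.3,"dx": 0,"dy": 0,"dz": 4,"turn": 0},
    {"gripper": -0.3,"dx": 0.5,"dy": -2,"dz": 8,"turn": 5},
    {"gripper": -0.3,"dx": 1,"dy": -6,"dz": 8.5,"turn": 13},
    {"gripper": -0.3,"dx": 1.5,"dy": -11,"dz": 8.5,"turn": 21},
    {"gripper": -0.3,"dx": 1.5,"dy": -16,"dz": 8.5,"turn": 29},
    {"gripper": -0.3,"dx": 1.5,"dy": -21,"dz": 8.5,"turn": 37},
    {"gripper": -0.3,"dx": 1.2,"dy": -26,"dz": 8.5,"turn": 44},
    {"gripper": -0.3,"dx": 0.8,"dy": -30,"dz": 8.5,"turn": 49.2},
  ],
)

```text
time_s: 43.88
tool_pos: [0.4573, -0.0812, 0.156]
ee_rot: [0.794, 0.608, -0.001, -0.0]
wrist_force: [0.7, -0.5, -1.7]
width: 0.527
gripper_force: 102.3
```

Call:
drive_tool(
  targets=[
    {"gripper": -0.3,"dx": -0.3,"dy": -3.5,"dz": 0,"turn": 0},
    {"gripper": -0.3,"dx": -0.5,"dy": -6,"dz": -1,"turn": 0},
    {"gripper": -0.3,"dx": -0.5,"dy": -6.8,"dz": -2,"turn": 0},
    {"gripper": -0.3,"dx": -0.5,"dy": -6.8,"dz": -3,"turn": 0},
    {"gripper": -0.3,"dx": -0.5,"dy": -6.8,"dz": -3,"turn": 0},
  ],
)

```text
time_s: 44.5
tool_pos: [0.4528, -0.1453, 0.1255]
ee_rot: [0.794, 0.608, -0.001, -0.001]
wrist_force: [0.2, 0.3, -1.7]
width: 0.521
gripper_force: 102.3
```

```bash
python3 st.py
```

```text
t 44.5 pos [ 0.4528 -0.1453  0.1255] yaw y -15.14 F [ 0.2  0.3 -1.7] T [0.01 0.   0.01]
in caddy mm x,y -8.778179501030992 -49.15333040826839
to ring a cm [ 9.15 -3.39]
to ring b cm [-0.12 -0.88]
caddy x dir [-0.262 -0.965] y [ 0.965 -0.262]
```

Call:
drive_tool(
  targets=[
    {"gripper": -0.3,"dx": 0.09,"dy": -0.12,"dz": 0,"turn": 0},
    {"gripper": -0.3,"dx": 0.09,"dy": -0.12,"dz": -0.6,"turn": 0},
    {"gripper": -0.3,"dx": 0.09,"dy": -0.12,"dz": -1.2,"turn": 0},
    {"gripper": -0.3,"dx": 0.09,"dy": -0.12,"dz": -1.2,"turn": 0},
  ],
)

```text
time_s: 45.0
tool_pos: [0.4543, -0.1479, 0.1143]
ee_rot: [0.795, 0.607, -0.0, -0.0]
wrist_force: [-0.1, 0.7, -2.6]
width: 0.526
gripper_force: 102.3
```

```bash
python3 st.py
```

```text
t 45.0 pos [ 0.4543 -0.1479  0.1143] yaw y -15.24 F [-0.1  0.7 -2.6] T [-0.02 -0.03  0.  ]
in caddy mm x,y -6.693477303779891 -47.064520117550906
to ring a cm [ 9.   -3.13]
to ring b cm [-0.27 -0.62]
caddy x dir [-0.262 -0.965] y [ 0.965 -0.262]
```

Same x as the first jar's good entry; y about 1 mm high. Nudge and descend.

Call:
drive_tool(
  targets=[
    {"gripper": -0.3,"dx": -0.05,"dy": 0.02,"dz": -0.4,"turn": 0},
    {"gripper": -0.3,"dx": -0.05,"dy": 0.02,"dz": -0.8,"turn": 0},
  ],
)

```text
time_s: 45.25
tool_pos: [0.454, -0.1478, 0.1066]
ee_rot: [0.795, 0.607, 0.0, 0.0]
wrist_force: [0.1, 0.3, -2.9]
width: 0.525
gripper_force: 102.3
```

Call:
drive_tool(
  targets=[
    {"gripper": -0.3,"dx": 0,"dy": 0,"dz": -0.6,"turn": 0},
    {"gripper": -0.3,"dx": 0,"dy": 0,"dz": -1.2,"turn": 0},
    {"gripper": -0.3,"dx": 0,"dy": 0,"dz": -1.8,"turn": 0},
    {"gripper": -0.3,"dx": 0,"dy": 0,"dz": -2.2,"turn": 0},
  ],
)

```text
time_s: 45.75
tool_pos: [0.4537, -0.1478, 0.0842]
ee_rot: [0.795, 0.607, -0.0, -0.0]
wrist_force: [1.0, -0.4, -2.0]
width: 0.522
gripper_force: 102.3
```

```bash
python3 st.py
```

```text
t 45.75 pos [ 0.4537 -0.1478  0.0842] yaw y -15.24 F [ 1.  -0.4 -2. ] T [ 0.07 -0.02  0.03]
in caddy mm x,y -6.636034253597155 -47.57738980428959
to ring a cm [ 9.05 -3.14]
to ring b cm [-0.21 -0.63]
caddy x dir [-0.262 -0.965] y [ 0.965 -0.262]
```

Call:
drive_tool(
  squeeze=60,
  targets=[
    {"gripper": 0.35,"dx": 0,"dy": 0,"dz": 0,"turn": 0},
    {"gripper": 0.4,"dx": 0,"dy": 0,"dz": 0,"turn": 0},
    {"gripper": 0.4,"dx": 0,"dy": 0,"dz": 4,"turn": 0},
    {"gripper": 0,"dx": 0.2,"dy": 0.6,"dz": 10,"turn": 0},
    {"gripper": -1,"dx": 0.2,"dy": 0.6,"dz": 16,"turn": 0},
    {"gripper": -1,"dx": 0.2,"dy": 0.5,"dz": 21,"turn": 0},
    {"gripper": -1,"dx": 1.2,"dy": -3.5,"dz": 21.5,"turn": 0},
    {"gripper": -1,"dx": 2.6,"dy": -8.4,"dz": 21.5,"turn": 0},
  ],
)

```text
time_s: 46.75
tool_pos: [0.4813, -0.2319, 0.3016]
ee_rot: [0.793, 0.609, 0.002, 0.001]
wrist_force: [0.9, -0.8, -1.5]
width: 0.002
gripper_force: 0.0
```

Call:
drive_tool(
  targets=[
    {"gripper": -1,"dx": 0,"dy": 0,"dz": 0,"turn": 0},
    {"gripper": -1,"dx": 0,"dy": 0,"dz": 0,"turn": 0},
  ],
)

```text
time_s: 47.0
tool_pos: [0.48, -0.2313, 0.2997]
ee_rot: [0.795, 0.607, -0.0, -0.0]
wrist_force: [0.1, 1.0, -0.9]
width: 0.001
gripper_force: 0.0
```

```bash
python3 st.py; python3 - <<'E'
from h import *
c=arm.capture("scene");cad=np.load("poses.npy")[0];cx=np.array([np.cos(cad[2]),np.sin(cad[2]),0]);cy=np.array([-cx[1],cx[0],0]);o=np.r_[cad[:2],0]
for n,v in(("a",.048),("b",-.048)): print(n,"lid top pred",[proj(c,o+v*cy+.023*(i*cx+j*cy)+[0,0,.109])[0].round(1).tolist() for i,j in((-1,-1),(1,-1),(1,1),(-1,1))])
m=c["img"][215:275,345:425].astype(int)
def ch(p):
    r,g,bb=p
    if r+g+bb<150: return '#'
    if r-bb>70: return 'Y' if r-g<45 else 'W'
    if r-bb>35: return 'w'
    if r-bb>12: return 'b'
    return '+' if r+g+bb<400 else '.'
for k,row in enumerate(m): print(215+k,''.join(ch(p) for p in row))
E
```

```text
t 47.0 pos [ 0.48   -0.2313  0.2997] yaw y -15.25 F [ 0.1  1.  -0.9] T [ 0.03 -0.    0.04]
in caddy mm x,y 67.08820529226698 -0.4356134199291474
to ring a cm [6.43 5.21]
to ring b cm [-2.84  7.72]
caddy x dir [-0.262 -0.965] y [ 0.965 -0.262]
a lid top pred [[382.1, 243.5], [394.3, 251.9], [404.3, 243.4], [392.1, 235.2]]
b lid top pred [[360.0, 261.5], [372.3, 270.6], [383.0, 261.5], [370.8, 252.7]]
215 b+...............................................+wwwwwwwbw######+++++..........
216 .................................................bwwwwwwwwwb#####+++++..........
217 ..................................................##wwwwwww######+++++..........
218 ..................................................##w#wwwwwb#####++++...........
219 ..................................................####bw#########++++...........
220 ..................................................#b########b++##+++............
221 ..................................................##b#######b...+++.............
222 ..................................................###b###b#bb...................
223 .............
[... 3702 characters left out ...]
wwYWWWWWWWWYYWwwb...
267 .................b+#################wYWwwwbbbwYYwwwwwwwwwwwwwwYWWWWWWYYYYWWWwb..
268 ................bbbb##############+bwWWWYwwwbbbYwwwwwwwwwwwwwwWWWWWYYYWYYWWWWYb.
269 ...............bwbbbb############bbbwYWWWWwwwbbwwwwwwwwwwwwwwwWWWWYYYYWWWWWWWwwb
270 .............bwwwbbbbb+#########bbbbwWWWWWWwwwwwwwwwwwwwYYwwwYWWYYYYYWWWYWWWwb.w
271 ............bwWYwbbbbbbb#######bbbbbwWWWWWWWWYwwwwwwwwwwYYYYYYWWYYYYWWWYWWWWwbbw
272 ...........bwYYYwbbbbbbbb#####bbbbbbYYWYWWWWWWYwwwwwwwwwYYYYYYYYYYYWWWYYWWWWWwYW
273 ..........bwYYYwwbbbbbbbbb+#+bbbbbbbwYYwWWWWWWYwwwwwwwwYYYYYwwYYYWWWWWWWWWWWWWWY
274 .........wYYYYwwwbbbbbbbbbbbbbbbbbbbwYYYWWWWWYYwwwwwwwwYYYYwwYYYWWWWWWWWWWYYWWww
```

Call:
drive_tool(
  targets=[
    {"gripper": -1,"dx": 0,"dy": 0,"dz": -5,"turn": 0},
    {"gripper": -1,"dx": 0,"dy": 0,"dz": -7.4,"turn": 0},
    {"gripper": -1,"dx": 0,"dy": 0,"dz": -7.4,"turn": 0},
    {"gripper": -1,"dx": 0.3,"dy": 1.2,"dz": -7.4,"turn": 0},
    {"gripper": -1,"dx": 0.75,"dy": 2.8,"dz": -7.7,"turn": 0},
    {"gripper": -1,"dx": 1.15,"dy": 4.25,"dz": -8.4,"turn": 0},
    {"gripper": -1,"dx": 1.45,"dy": 5.4,"dz": -9.1,"turn": 0},
    {"gripper": -1,"dx": 1.45,"dy": 5.4,"dz": -9.1,"turn": 0},
  ],
)

```text
time_s: 48.05
tool_pos: [0.4946, -0.1761, 0.2081]
ee_rot: [0.794, 0.608, -0.0, -0.0]
wrist_force: [-0.5, -0.6, 1.6]
width: 0.0
gripper_force: 0.6
```

```bash
python3 st.py
```

```text
t 48.05 pos [ 0.4946 -0.1761  0.2081] yaw y -15.09 F [-0.5 -0.6  1.6] T [-0.12 -0.01  0.  ]
in caddy mm x,y 9.983010762752112 -0.7247001418883785
to ring a cm [ 4.96 -0.31]
to ring b cm [-4.3  2.2]
caddy x dir [-0.262 -0.965] y [ 0.965 -0.262]
```

Call:
drive_tool(
  targets=[
    {"gripper": -1,"dx": 0.25,"dy": 0.9,"dz": -0.7,"turn": 0},
    {"gripper": -1,"dx": 0.5,"dy": 1.8,"dz": -1.75,"turn": 0},
    {"gripper": -1,"dx": 0.75,"dy": 2.7,"dz": -2.8,"turn": 0},
    {"gripper": -1,"dx": 0.9,"dy": 3.3,"dz": -4.1,"turn": 0},
    {"gripper": -1,"dx": 1.05,"dy": 3.9,"dz": -5.3,"turn": 0},
    {"gripper": -1,"dx": 1.2,"dy": 4.3,"dz": -6.5,"turn": 0},
    {"gripper": -1,"dx": 1.2,"dy": 4.3,"dz": -6.5,"turn": 0},
  ],
)

```text
time_s: 48.92
tool_pos: [0.5055, -0.1336, 0.1422]
ee_rot: [0.794, 0.607, -0.001, -0.001]
wrist_force: [0.4, -0.6, -0.3]
width: 0.002
gripper_force: 0.0
```

```bash
python3 st.py
```

```text
t 48.925 pos [ 0.5055 -0.1336  0.1422] yaw y -15.2 F [ 0.4 -0.6 -0.3] T [-0.02  0.02 -0.03]
in caddy mm x,y -33.86441096577068 -1.287361946283632
to ring a cm [ 3.87 -4.56]
to ring b cm [-5.39 -2.05]
caddy x dir [-0.262 -0.965] y [ 0.965 -0.262]
```

Call:
drive_tool(
  targets=[
    {"gripper": -1,"dx": 0,"dy": 0,"dz": -0.6,"turn": 0},
    {"gripper": -1,"dx": 0,"dy": 0,"dz": -1.2,"turn": 0},
    {"gripper": -1,"dx": 0,"dy": 0,"dz": -1.3,"turn": 0},
  ],
)

```text
time_s: 49.3
tool_pos: [0.5067, -0.1344, 0.1307]
ee_rot: [0.795, 0.607, 0.0, -0.0]
wrist_force: [0.1, 1.4, 2.8]
width: 0.002
gripper_force: 1.1
```

```bash
cat > bar.py <<'E'
from h import *
c=arm.capture("scene");cad=np.load("poses.npy")[0];cx=np.array([np.cos(cad[2]),np.sin(cad[2]),0]);cy=np.array([-cx[1],cx[0],0]);o=np.r_[cad[:2],0]
for a in(0,3.5,10): 
    a=np.radians(a);h=o+.062*cx+[0,0,.117];d=-np.cos(a)*cx+np.array([0,0,np.sin(a)])
    print("crossbar ends",[proj(c,h+.062*d+s*.068*cy)[0].round(1).tolist() for s in(-1,1)],"tab",proj(c,h+.105*d)[0].round(1))
m=c["img"][205:275,345:425].astype(int)
def ch(p):
    r,g,bb=p
    if r+g+bb<150: return '#'
    if r-bb>70: return 'Y' if r-g<45 else 'W'
    if r-bb>35: return 'w'
    if r-bb>12: return 'b'
    return '+' if r+g+bb<400 else '.'
for k,row in enumerate(m): print(205+k,''.join(ch(p) for p in row))
E
python3 st.py; python3 bar.py
```

```text
t 49.3 pos [ 0.5067 -0.1344  0.1307] yaw y -15.24 F [0.1 1.4 2.8] T [ 0.24 -0.01  0.03]
in caddy mm x,y -33.379407577403036 0.05955033673878687
to ring a cm [ 3.75 -4.48]
to ring b cm [-5.51 -1.96]
caddy x dir [-0.262 -0.965] y [ 0.965 -0.262]
crossbar ends [[367.0, 263.6], [397.8, 238.0]] tab [371.5 242.6]
crossbar ends [[367.1, 262.8], [398.0, 237.2]] tab [371.7 241.1]
crossbar ends [[367.5, 261.3], [398.4, 235.7]] tab [372.3 238.6]
205 bbbbb.....++..+....++####+++++++++++++++++++####..bwwwwwwwwwwwwbb......bbbb+++++
206 bbbbb..............+#######+++++++++++++++#####+..bwwwwwwwwwwwwbb.........bbbb++
207 bbbbbb.............+##########++++++++++#######+..wwwwwwwwwwwwwbb............bbb
208 bbbbbb.............+############+#+############+..wwwwwwwwwwwwwbb..............b
209 bbbbbb.............+###########################+..bwwwwwwwwwwwwbb...............
210 bbbbbb.............+###########################+..b#wwwwwwwwww#b................
211 bbbbb..............++##########################+++w#bwwwwwwwwwbb................
212 bbbb................+############################+w###bwwwww##
[... 4588 characters left out ...]
wwYWWWWWWYYYYYwwb...
267 .................b+#################wwWwwwbbbwYYwwwwwwwwwwwwwwYWWWWWYYYYYYYWwb..
268 ................bbb+###############bwYWWYwwwbbbYwwwwwwwwwwwwwwWWWYYYYYYYWWWYWwb.
269 ...............bwbbbb############bbbwYWWWWwwwwbwwwwwwwwwwwwwwwWWWYYYYYWWWYWWYwwb
270 .............bwwwbbbbb+#########bbbbwWWWWWYwwwwwwwwwwwwwYYwwwYYYYYYYYWWYYWWWwb.w
271 ............bwWYwbbbbbbb#######+bbbbwWYYWWWWWwwwwwwwwwwwYYYYwYYYYYYYWWWWWYYWYbbw
272 ...........bwYYYwbbbbbbbb#####bbbbbbwYWYWWWWWWYwwwwwwwwwYYYYYwYYYYYWWWYWWWWYWwwW
273 ..........bwYYYwwbbbbbbbbb+#+bbbbbbbwYYwWWWWWWYwwwwwwwwYYYYYwwYYYYWWYYWWWWYYWWYw
274 .........wYYYYwwwbbbbbbbbbbbbbbbbbbbwYYYWWWWWYwwwwwwwwwYYYYwwwYYYWWYYWWWYYYWWWww
```

Call:
drive_tool(
  targets=[
    {"gripper": -1,"dx": 0,"dy": 0,"dz": -0.3,"turn": 0},
    {"gripper": -1,"dx": 0,"dy": 0,"dz": -0.3,"turn": 0},
  ],
)

```text
time_s: 49.6
tool_pos: [0.5068, -0.1345, 0.128]
ee_rot: [0.795, 0.607, 0.0, 0.0]
wrist_force: [0.3, 3.2, 3.2]
width: 0.003
gripper_force: 1.7
```

Call:
drive_tool(
  targets=[
    {"gripper": -1,"dx": 0,"dy": 0,"dz": 3,"turn": 0},
    {"gripper": -1,"dx": 0,"dy": 0,"dz": 9,"turn": 0},
    {"gripper": -1,"dx": 2,"dy": 5,"dz": 12,"turn": 0},
    {"gripper": -1,"dx": 2,"dy": 10,"dz": 14,"turn": 0},
    {"gripper": -1,"dx": 2,"dy": 15,"dz": 14,"turn": 0},
    {"gripper": -1,"dx": 2,"dy": 20,"dz": 14,"turn": 0},
    {"gripper": -1,"dx": 2,"dy": 20,"dz": 14,"turn": 0},
  ],
)

```text
time_s: 50.48
tool_pos: [0.5258, 0.0701, 0.2669]
ee_rot: [0.792, 0.61, -0.001, -0.0]
wrist_force: [0.1, -0.1, 0.5]
width: 0.001
gripper_force: 0.0
```

```bash
python3 st.py; python3 bar.py|sed -n '1,3p;15,65p'
```

```text
t 50.475 pos [0.5258 0.0701 0.2669] yaw y -14.77 F [ 0.1 -0.1  0.5] T [-0.03 -0.02  0.06]
in caddy mm x,y -235.75672381330227 -35.067214926209196
to ring a cm [  1.85 -24.93]
to ring b cm [ -7.42 -22.42]
caddy x dir [-0.262 -0.965] y [ 0.965 -0.262]
crossbar ends [[367.0, 263.6], [397.8, 238.0]] tab [371.5 242.6]
crossbar ends [[367.1, 262.8], [398.0, 237.2]] tab [371.7 241.1]
crossbar ends [[367.5, 261.3], [398.4, 235.7]] tab [372.3 238.6]
216 .................................................+wwwwwwwwwwwwb.................
217 ..................................................#bwwwwwwwwwwb.................
218 ..................................................##w#wwwwww#b..................
219 ..................................................#####w##bw#b..................
220 ..................................................##########b...................
221 ..................................................##########b...................
222 ..................................................#########bb...................
223 .................................................b######
[... 2979 characters left out ...]
YYWwb...............
259 ...................++#bYYYYYYYw###bYYYbbbbbbbbbbwYYYYYYYYYYYYYYWWwb.............
260 .................+++##YYYYYYYb######wYYwbbbbbbbbbwYYYYYYYYYYwwYWWWwb............
261 ................++####YYYYYwb########bYYwbbbbbbbbYYYYYYYYYYYYwwWWWWYb...........
262 ................+#####bYYYw###########wYYYbbbbbbbwwYYYYYYYYYwwwWWWWWWwb.........
263 ................+#######ww############bbwYYwbbbbwwwwYYYYYYwwwwwWWYWWWWwb........
264 ................+#####################bbbwYYYbbbwwwwwYYYYwwwwwwWWWYYWWWwwb......
265 ................+####################bwwbbbYYYwbwwb+bwwYYwwwwwYWWWWWWWYYYwb.....
266 .................+###################wwwwwbbwYYwwwb+bwwwwwwwwwYWWYWWWWYYYYwbb...
```

```bash
python3 -c "
from rig import arm
print(arm.hand_in())"
```

```text
the job is handed in; nothing more can be done
None
```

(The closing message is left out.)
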